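Put the stacked lids back on their canisters

TASK

The four canisters are back from the wash and dry, and their wooden lids are stacked on the draining mat. Take the stack apart and close every canister with its own lid, the one of its shape and size: fully home, flat on the rim and square with the canister. Leave the canisters standing where they are, and do not disturb the salt shaker or the pepper mill.

Things in the scene. Friction and masses are not known exactly. Their poses are not given: they have to be found in the camera images.
- small_lid: Wooden lid, pale top, dark edge: board round, 40 mm diameter, 8 to 22 mm above the origin; under it a grey core round, 17 mm diameter, 8 mm deep, 6 mm clear of its canister's mouth all round. Origin: centre of the core's underside, z up. Grip across the board's edges (40 mm). Top of the stack of lids. 15 g.
- round_lid: Wooden lid, pale top, dark edge: board round, 54 mm diameter, 8 to 22 mm above the origin; under it a grey core round, 31 mm diameter, 8 mm deep, 6 mm clear of its canister's mouth all round. Origin: centre of the core's underside, z up. Grip across the board's edges (54 mm). Second from the top of the stack: the small lid stands on it. 24 g.
- square_lid: Wooden lid, pale top, dark edge: board square, 64 x 64 mm, 8 to 22 mm above the origin; under it a grey core 41 x 41 mm, 8 mm deep, 6 mm clear of its canister's mouth all round. Origin: centre of the core's underside, z up. Grip across the board's edges (64 mm, x and y along its sides). Third in the stack. 40 g.
- oblong_lid: Wooden lid, pale top, dark edge: board 112 mm (x) by 68 mm (y), 8 to 22 mm above the origin; under it a grey core 89 x 45 mm, 8 mm deep, 6 mm clear of its canister's mouth all round. Origin: centre of the core's underside, z up. Grip across the board's edges (68 mm, along y). Lowest, on a fixed black mat 4 mm thick; each lid above stands on its core, about centred, turned a little. 72 g.
- small_canister: Open, empty white glazed canister, round, 36 mm diameter outside, 85 mm tall, wall 3.5 mm, standing loose, 160 g. Origin: centre of its underside, z up, mouth uppermost. Its own lid (small_lid) is home when the board lies on the rim: lid origin 77 mm above the canister's origin.
- round_canister: Open, empty white glazed canister, round, 50 mm diameter outside, 105 mm tall, wall 3.5 mm, standing loose, 260 g. Origin: centre of its underside, z up, mouth uppermost. Its own lid (round_lid) is home when the board lies on the rim: lid origin 97 mm above the canister's origin.
- square_canister: Open, empty white glazed canister, square, 60 x 60 mm outside, 95 mm tall, wall 3.5 mm, standing loose, 360 g. Origin: centre of its underside, z up, mouth uppermost, x and y along its sides. Its own lid (square_lid) is home when the board lies on the rim: lid origin 87 mm above the canister's origin.
- oblong_canister: Open, empty white glazed canister, oblong, 108 mm (x) by 64 mm (y) outside, 70 mm tall, wall 3.5 mm, standing loose, 480 g. Origin: centre of its underside, z up, mouth uppermost, x along the long side. Its own lid (oblong_lid) is home when the board lies on the rim: lid origin 62 mm above the canister's origin.
- shaker: Steel salt shaker, round, 49 mm diameter, 82 mm tall, standing loose among the canisters; a bystander. Origin: centre of its underside.
- mill: Dark wooden pepper mill, round, 54 mm diameter, 150 mm tall, standing loose among the canisters; a bystander. Origin: centre of its underside.
There are look-alikes about, which are no part of the job. What is shaped like the small_lid but blue or turquoise is not meant.

How it is judged:
By the outcome, as a careful person would: the job done as asked, in the order asked, and still so for the second after the job is handed in, with the robot touching nothing.
It also fails if it takes over 112 s, if anything falls off the work surface, if the arm or the gripper's body presses on something with over 40 N, if the wrist force passes 120 N, or if a joint passes its speed limit or range.

ROBOT

A 6-joint arm with a two-finger parallel gripper is mounted at the origin on the work surface. World frame = base frame: x ahead of the robot, y to its left, z up, the work surface at z = 0. Lengths are in m, angles in degrees, forces in N, time in s.
With the tool pointing down it reaches from about 0.3 to 0.85 m from the base axis. Payload 5.4 kg.
Tool frame: the origin (TCP) lies at the very end of the fingers, on their centre line; the grasp point (between the pads) lies 19 mm behind it; z points along the fingers, y is the line along which they close (so a half turn about z gives the same grasp; the last joint's range is limited). The gripper opens to 85 mm and grips with 20 to 120 N. Pads are 22 mm wide; open, the fingers measure 114 mm over their backs; the gripper's body (76 mm by 85 mm) begins 54 mm behind the grasp point. The pads swing forward as they close: fully open they stand 13 mm farther back than shut.
Start: joints at [56.03, 9.076, 91.501, -0, 79.423, -12.038], TCP at [0.215, 0.533, 0.231] pointing down, gripper open.
Joint ranges: [-166.64, 166.64], [-54.1, 131.32], [10.49, 154.53], [-73.88, 253.88], [9.74, 151.15], [-171.62, 171.62]. Speed limits (degrees/s): [147.25, 147.25, 180, 180, 180, 180].

INTERFACE

Orientations are given as [roll, pitch, yaw] about the fixed x, y, z axes, in that order (R = Rz(yaw) Ry(pitch) Rx(roll)).
In Python, from plant import robot gives the robot as it stands. The module is installed in compiled form; this text tells all that it offers.
- The arm moves only by the tool move_arm, never from a script. Its argument "targets" is a list of rows, each a list of 3 entries, a list of its own where there are three numbers: the shift along the tool's x, y, z in units of 750 mm (1.0 is 750 mm), then the turn, a rotation vector about the tool's x, y, z in units of pi/2 rad (1.0 is pi/2 rad), then the closure, from -1 (fully open) to 1 (shut). In form: [[[tx, ty, tz], [ax, ay, az], hand], ...]. A call has exactly 5 rows; each row is the pose to reach, as a shift and turn from the pose commanded when the call began, along the tool's axes at that moment; what a row does not reach only later rows make up. A row lasts 1/12 s, in which the tool goes at most 41.7 mm and 7.16 degrees, less where a joint would pass 70% of its speed; a pose out of reach is approached as far as the arm can. A call with a number of a shift or a turn outside -1 to 1 is refused whole. A call with a gripper value outside its range is refused whole. The fingers move at their own pace and stop on an object; "grip_force" is the grip in N (left out, the last holds). Time passes only in rows, so rows that repeat a pose let the fingers close, or fill a call up. It gives the time, the measured TCP pose, the force, the opening and the grip force at its end, in the units of the state.
- robot.get_state(): the state, without advancing time (a new reading comes with each control period).
- robot.camera(name): name is "scene" or "top" or "wrist"; returns (picture, depth): 400x640x3 uint8, red, green, blue; 400x640 float32, m along the optical axis (not along the pixel's ray), 0 where there is no reading.
- robot.camera_params(name): a dict with "fx", "fy", "cx", "cy" (pixels), "eye" and "attitude" of the camera in the world; the wrist camera has in their place "hand_eye" (4x4, takes a point from camera to tool coordinates, whose origin is the TCP and whose axes are the flange's). Camera axes: x right, y down, z forward; pixel columns grow to the right and rows downward; lengths in m; the calibration is good to about 2 mm. The wrist camera is an equidistant fisheye: a pixel r from the principal point sees the ray r / f radians off the axis. A picture is of the moment at which its call begins: read the wrist's pose just before it. camera_params takes no time and is no camera call.
- robot.close_job(): hands the job in; it is judged then, once.
The state is a dict: "t": time; "qpos": joint angles; "joint_velocities": joint speeds; "tau": joint torques, N m; "tool_pos": TCP position; "ee_rot": TCP orientation; "contact_force": force on the tool from outside, world axes, zero at the start; "ft_torque": the same for the moment, N m; "finger_gap": finger opening in m; "gripper_force": force on a finger pad.
Only numpy, scipy, OpenCV 4.12 (cv2) and the standard library are available. Lean on these libraries where they do the work, as an engineer would, in place of code of your own. Each camera call takes 0.05 s, during which the arm holds its last target. There are 200 camera calls.

## Working session

There is one attempt and no reset: what is moved stays moved. The work goes in short steps, Python scripts to look and compute and a tool call to move; the robot and the scene stay as the last step left them, time stands still between calls to the robot, and variables do not carry over. Pictures are saved under pics/ and viewed, at most 14 in all, crops included, and the job is handed in when it is done.

Besides the shell and the picture viewer there is one more tool, called after "Emit:" in YAML: its name, and indented under it one key for each argument. move_arm: Moves the arm, as the interface text tells. Its arguments: {"type":"object","properties":{"targets":{"type":"array"},"grip_force":{"type":"number"}},"required":["targets"]}

```bash
mkdir -p pics
python3 - <<'E'
from plant import robot
import cv2,numpy as np
for n in ("scene","top"):
    p,d=robot.camera(n); np.savez(f"{n}.npz",p=p,d=d); cv2.imwrite(f"pics/{n}0.png",p[:,:,::-1]); print(n,robot.camera_params(n))
print(robot.camera_params("wrist"));print(robot.get_state())
E
```

```text
scene {'fx': 366.178878619603, 'fy': 366.178878619603, 'cx': 325.88271266025816, 'cy': 196.60760755279287, 'eye': array([ 0.7121843 , -0.40753847,  0.73157415]), 'attitude': array([-1.47029927e+02, -1.83608579e-02,  2.87831643e+01])}
top {'fx': 401.2431118206096, 'fy': 401.2431118206096, 'cx': 323.54192281398605, 'cy': 197.06185655807695, 'eye': array([ 0.31493229, -0.03442936,  0.99542644]), 'attitude': array([-1.68635400e+02, -4.64109531e-02, -8.93161473e+01])}
{'fx': 309.70691628693146, 'fy': 309.70691628693146, 'cx': 316.80918476215976, 'cy': 204.19918522064373, 'hand_eye': array([[ 6.34046693e-04, -9.60337078e-01, -2.78840985e-01,
         6.99371759e-02],
       [ 9.99999787e-01,  5.65548638e-04,  3.26097082e-04,
        -2.70627743e-04],
       [-1.55464979e-04, -2.78841132e-01,  9.60337232e-01,
        -1.41640438e-01],
       [ 0.00000000e+00,  0.00000000e+00,  0.00000000e+00,
         1.00000000e+00]])}
{'t': 0.1, 'qpos': array([ 5.60286983e+01,  9.10866918e+00,  9.15652450e+01,  9.40080340e-04,
        7.94223511e+01, -1.20395911e+01]), 'joint_velocities': array([-0.07934834, -0.12376657, -0.13052408, -0.079455  , -0.04849416,
       -0.00655486]), 'tau': array([-1.09630375e-04, -3.96989608e+01, -3.32338893e+01, -2.37736967e-04,
        4.21282530e-03, -2.27352251e-05]), 'tool_pos': array([0.21448798, 0.53291968, 0.23041647]), 'ee_rot': array([-1.79906045e+02, -2.09832315e-02,  1.58068099e+02]), 'contact_force': array([ 1.04089849, -0.32690019, -0.96205216]), 'ft_torque': array([-0.02341364, -0.00123719,  0.02655191]), 'gripper_force': 0.0, 'finger_gap': 0.08526748020378144}
```

View pics/top0.png

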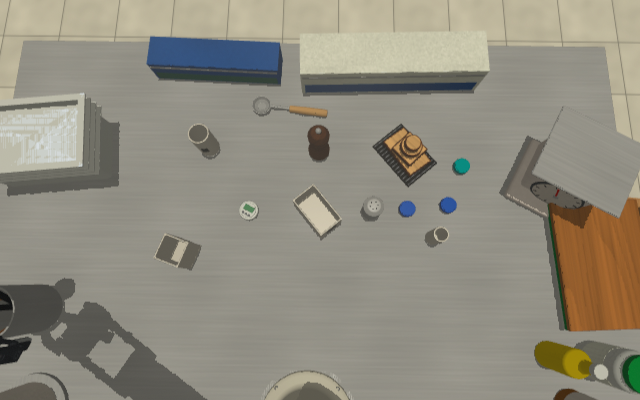

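View pics/scene0.png

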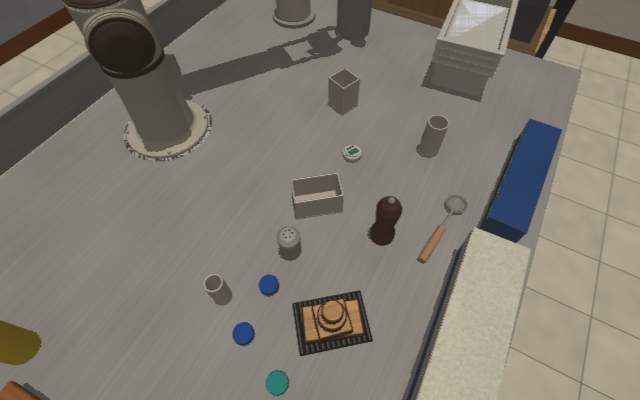

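The top view shows the lid stack at about (410,150). The canisters are oblong (317,212), square (175,250), round (198,135) and small (440,235). The shaker is at (373,207) and the mill at (318,140). Things that could be taken for small_lid: the stack's top disc (412,143, wood), blue discs (407,209) and (448,205), a turquoise disc (461,166) and a timer (249,210). I choose the wooden one on the stack. The scene view agrees, with the stack at (332,318).

```bash
cat > h.py <<'E'
import numpy as np,cv2
from scipy.spatial.transform import Rotation as R
from plant import robot
def rot(e): return R.from_euler('xyz',e,degrees=True).as_matrix()
def cloud(n,p=None,d=None):
    """world points HxWx3, image"""
    s=robot.get_state(); c=robot.camera_params(n)
    if d is None: p,d=robot.camera(n)
    v,u=np.mgrid[:400,:640]; x=(u-c['cx'])/c['fx']; y=(v-c['cy'])/c['fy']
    if n=='wrist':
        r=np.hypot(x,y)+1e-9; k=np.tan(np.minimum(r,1.5))/r; x=x*k; y=y*k
    P=np.dstack([x*d,y*d,d]).astype(float)
    if n=='wrist':
        T=c['hand_eye']; P=P@T[:3,:3].T+T[:3,3]; P=P@rot(s['ee_rot']).T+s['tool_pos']
    else: P=P@rot(c['attitude']).T+c['eye']
    P[d<=0]=np.nan
    return P,p
def circ(q):
    A=np.c_[2*q,np.ones(len(q))]; s=np.linalg.lstsq(A,(q**2).sum(1),rcond=None)[0]
    return s[:2],np.sqrt(s[2]+s[:2]@s[:2])
def rim(P,xy,rad,z0,z1):
    m=(np.hypot(P[...,0]-xy[0],P[...,1]-xy[1])<rad)&(P[...,2]>z0)&(P[...,2]<z1)
    return P[m]
def rep(q,name):
    if len(q)<8: print(name,'few',len(q));return
    c,r=circ(q[:,:2]); b=cv2.minAreaRect((q[:,:2]*1000).astype(np.float32))
    e=cv2.minEnclosingCircle((q[:,:2]*1000).astype(np.float32))
    print(name,len(q),'circ',c.round(4),(2000*r).round(1),'rect',np.round(b[0],1),np.round(b[1],1),round(b[2],1),'enc',np.round(e[0],1),round(2*e[1],1),'z',(1000*np.median(q[:,2])).round(1))
E
python3 - <<'E'
from h import *
for n in('top','scene'):
    f=np.load(n+'.npz'); P,p=cloud(n,f['p'],f['d']); print(n)
    if n=='top':
        uv=dict(st=(412,143),sq=(172,240),ro=(198,130),ob=(317,209),sm=(440,232),shaker=(373,205),mill=(318,130)); xy={k:P[v,u,:2] for k,(u,v) in uv.items()}
        print({k:P[v,u].round(3) for k,(u,v) in uv.items()})
    for k,r,a,b in (('st',.1,.018,.03),('st',.06,.042,.053),('st',.06,.063,.075),('st',.06,.085,.1),('sq',.06,.088,.1),('ro',.06,.098,.11),('ob',.09,.064,.076),('sm',.05,.079,.09),('shaker',.05,.06,.09),('mill',.05,.06,.16)):
        rep(rim(P,xy[k],r,a,b),k)
E
```

```text
top
{'st': array([ 0.63 , -0.241,  0.089]), 'sq': array([0.398, 0.325, 0.043]), 'ro': array([0.662, 0.273, 0.075]), 'ob': array([ 0.484, -0.017,  0.   ]), 'sm': array([ 0.425, -0.312,  0.041]), 'shaker': array([ 0.481, -0.148,  0.083]), 'mill': array([ 0.637, -0.019,  0.149])}
st 579 circ [ 0.6332 -0.2445] 96.2 rect [ 630.4 -240.3] [112.3  68.6] 36.3 enc [ 630.9 -240.7] 127.5 z 25.3
st 264 circ [ 0.6322 -0.2444] 66.8 rect [ 630.6 -242.9] [64.  64.1] 44.3 enc [ 629.6 -243.9] 86.5 z 47.1
st 152 circ [ 0.631  -0.2433] 46.5 rect [ 626.4 -241.5] [51.8 44.3] 65.2 enc [ 630.1 -243.3] 53.9 z 69.0
st 217 circ [ 0.6301 -0.2419] 28.4 rect [ 630.1 -241.8] [37.6 38.4] 64.1 enc [ 630.6 -242.5] 40.2 z 91.3
sq 170 circ [0.3723 0.3068] 64.0 rect [371.2 306.5] [61.1 59.6] 70.0 enc [370.4 306.8] 82.8 z 93.9
ro 124 circ [0.6422 0.2625] 46.0 rect [642.5 262.3] [48.7 47.5] 7.9 enc [642.6 262.6] 50.7 z 103.1
ob 238 circ [ 0.4712 -0.0173] 95.5 rect [471.7 -17.1] [108.5  64.1] 39.2 enc [471.9 -17.9] 122.1 z 68.8
sm 82 circ [ 0.4148 -0.3003] 32.2 rect [ 414.5 -300. ] [34.3 33.8] 1.3 enc [ 414.8 -299.9] 36.1 z
[... 568 characters left out ...]
453] 28.2 rect [ 635.3 -245.2] [38.7 38.1] 32.6 enc [ 634.6 -244.6] 40.3 z 91.8
sq 144 circ [0.3756 0.3042] 64.2 rect [374.6 303.6] [63.6 60.8] 71.6 enc [375.6 304.9] 81.1 z 92.5
ro 125 circ [0.6458 0.2601] 46.2 rect [645.9 259.8] [48.9 48.9] 37.3 enc [644.2 260.9] 53.2 z 102.5
ob 307 circ [ 0.4751 -0.0202] 93.2 rect [474.6 -19.5] [108.   66.4] 39.3 enc [474.9 -20. ] 123.7 z 68.4
sm 145 circ [ 0.4191 -0.3033] 32.2 rect [ 418.8 -303.2] [34.4 34.9] 74.8 enc [ 418.2 -303.1] 36.5 z 84.2
shaker 451 circ [ 0.4857 -0.1538] 34.1 rect [ 484.4 -152.7] [46.4 47.1] 30.3 enc [ 484.4 -151.9] 48.5 z 77.1
mill 707 circ [ 0.6415 -0.026 ] 34.0 rect [640.6 -24.4] [42.7 49.4] 84.7 enc [641.  -21.9] 50.5 z 122.5
```

```bash
cat >> h.py <<'E'
def plan(wps,start=None):
    """wps: (x,y,z mm,yaw deg,hand,ncalls); prints rows for each call"""
    s=robot.get_state(); p=s['tool_pos']*1000; yaw=s['ee_rot'][2]
    if start is not None: p=np.array(start[:3],float); yaw=start[3]
    for x,y,z,w,hand,n in wps:
        g=np.array([x,y,z],float); p0=p.copy(); y0=yaw; dy=(w-y0+180)%360-180
        for k in range(1,n+1):
            t=p0+(g-p0)*k/n; d=t-p; c,sn=np.cos(np.radians(yaw)),np.sin(np.radians(yaw))
            D=np.array([c*d[0]+sn*d[1], sn*d[0]-c*d[1], -d[2]])/750; a=-(y0+dy*k/n-yaw)/90
            print('['+','.join('[[%s],[0,0,%.3f],%g]'%(','.join('%.4f'%v for v in D*f),a*f,hand) for f in (.2,.4,.6,.8,1))+']')
            p=t; yaw=y0+dy*k/n
E
python3 - <<'E'
from h import *
f=np.load('scene.npz')['p'][270:400,200:400,::-1]; cv2.imwrite('pics/crop.png',cv2.resize(f,None,fx=4,fy=4,interpolation=cv2.INTER_CUBIC))
plan([(632,-243.5,200,40,-1,6)])
E
```

```text
[[[-0.0301,-0.0251,0.0014],[0,0,0.044],-1],[[-0.0602,-0.0502,0.0027],[0,0,0.087],-1],[[-0.0903,-0.0752,0.0041],[0,0,0.131],-1],[[-0.1204,-0.1003,0.0054],[0,0,0.175],-1],[[-0.1505,-0.1254,0.0068],[0,0,0.219],-1]]
[[[-0.0368,-0.0135,0.0014],[0,0,0.044],-1],[[-0.0736,-0.0270,0.0027],[0,0,0.087],-1],[[-0.1104,-0.0404,0.0041],[0,0,0.131],-1],[[-0.1472,-0.0539,0.0054],[0,0,0.175],-1],[[-0.1839,-0.0674,0.0068],[0,0,0.219],-1]]
[[[-0.0392,-0.0003,0.0014],[0,0,0.044],-1],[[-0.0784,-0.0006,0.0027],[0,0,0.087],-1],[[-0.1175,-0.0009,0.0041],[0,0,0.131],-1],[[-0.1567,-0.0012,0.0054],[0,0,0.175],-1],[[-0.1959,-0.0015,0.0068],[0,0,0.219],-1]]
[[[-0.0370,0.0129,0.0014],[0,0,0.044],-1],[[-0.0740,0.0258,0.0027],[0,0,0.087],-1],[[-0.1110,0.0387,0.0041],[0,0,0.131],-1],[[-0.1480,0.0516,0.0054],[0,0,0.175],-1],[[-0.1850,0.0645,0.0068],[0,0,0.219],-1]]
[[[-0.0305,0.0246,0.0014],[0,0,0.044],-1],[[-0.0610,0.0492,0.0027],[0,0,0.087],-1],[[-0.0915,0.0738,0.0041],[0,0,0.131],-1],[[-0.1219,0.0984,0.0054],[0,0,0.175],-1],[[-0.1524,0.1231,0.0068],[0,0,0.219],-1]]
[[[-0.0204,0.0334,0.0014],[0,0,0.044],-1],[[-0.0408,0.0669,0.0027],[0,0,0.087],-1],[[-0.0613,0.1003,0.0041],[0,0,0.131],-1],[[-0.0817,0.1338,0.0054],[0,0,0.175],-1],[[-0.1021,0.1672,0.0068],[0,0,0.219],-1]]
```

View pics/crop.png

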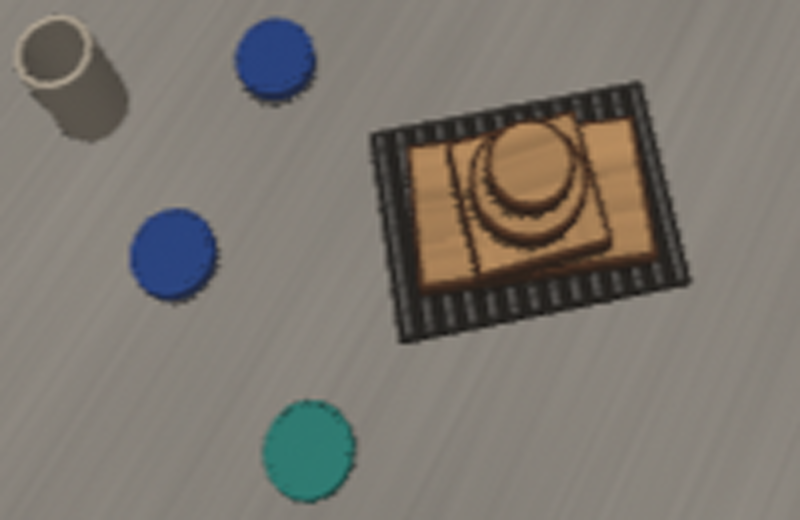

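The crop shows the wooden small disc on top of the stack at about (530,165). The blue discs at (275,58) and (173,253) and the turquoise one at (310,450) are decoys. I'm going for the wooden one.

Emit:
move_arm:
  targets:
    - [[-0.03,-0.025,0.001],[0,0,0.044],-1]
    - [[-0.06,-0.05,0.003],[0,0,0.087],-1]
    - [[-0.09,-0.075,0.004],[0,0,0.131],-1]
    - [[-0.12,-0.1,0.005],[0,0,0.175],-1]
    - [[-0.15,-0.125,0.007],[0,0,0.219],-1]
  grip_force: 40

```text
t: 0.52
tool_pos: [0.2843, 0.403, 0.2256]
ee_rot: [-180.0, -0.0, 138.2]
contact_force: [0.5, 0.0, -0.2]
finger_gap: 0.0853
gripper_force: 0.0
```

Emit:
move_arm:
  targets:
    - [[-0.037,-0.013,0.001],[0,0,0.044],-1]
    - [[-0.074,-0.027,0.003],[0,0,0.087],-1]
    - [[-0.11,-0.04,0.004],[0,0,0.131],-1]
    - [[-0.147,-0.054,0.005],[0,0,0.175],-1]
    - [[-0.184,-0.067,0.007],[0,0,0.219],-1]

```text
t: 0.93
tool_pos: [0.354, 0.2737, 0.2205]
ee_rot: [-180.0, -0.0, 118.5]
contact_force: [0.8, 0.3, 0.2]
finger_gap: 0.0855
gripper_force: 0.0
```

Emit:
move_arm:
  targets:
    - [[-0.039,0,0.001],[0,0,0.044],-1]
    - [[-0.078,0,0.003],[0,0,0.087],-1]
    - [[-0.118,-0.001,0.004],[0,0,0.131],-1]
    - [[-0.157,-0.001,0.005],[0,0,0.175],-1]
    - [[-0.196,-0.001,0.007],[0,0,0.219],-1]

```text
t: 1.35
tool_pos: [0.4239, 0.1444, 0.2153]
ee_rot: [-180.0, -0.0, 98.7]
contact_force: [1.1, -0.1, 0.4]
finger_gap: 0.0853
gripper_force: 0.0
```

Emit:
move_arm:
  targets:
    - [[-0.037,0.013,0.001],[0,0,0.044],-1]
    - [[-0.074,0.026,0.003],[0,0,0.087],-1]
    - [[-0.111,0.039,0.004],[0,0,0.131],-1]
    - [[-0.148,0.052,0.005],[0,0,0.175],-1]
    - [[-0.185,0.065,0.007],[0,0,0.219],-1]

```text
t: 1.77
tool_pos: [0.4936, 0.0149, 0.2099]
ee_rot: [-180.0, -0.0, 79.0]
contact_force: [-0.3, 0.7, 0.4]
finger_gap: 0.0856
gripper_force: 0.0
```

Emit:
move_arm:
  targets:
    - [[-0.03,0.025,0.001],[0,0,0.044],-1]
    - [[-0.061,0.049,0.003],[0,0,0.087],-1]
    - [[-0.091,0.074,0.004],[0,0,0.131],-1]
    - [[-0.122,0.098,0.005],[0,0,0.175],-1]
    - [[-0.152,0.123,0.007],[0,0,0.219],-1]

```text
t: 2.18
tool_pos: [0.5629, -0.1143, 0.2045]
ee_rot: [-180.0, 0.0, 59.3]
contact_force: [-0.5, -0.1, -0.5]
finger_gap: 0.0855
gripper_force: 0.0
```

Emit:
move_arm:
  targets:
    - [[-0.02,0.033,0.001],[0,0,0.044],-1]
    - [[-0.041,0.067,0.003],[0,0,0.087],-1]
    - [[-0.061,0.1,0.004],[0,0,0.131],-1]
    - [[-0.082,0.134,0.005],[0,0,0.175],-1]
    - [[-0.102,0.167,0.007],[0,0,0.219],-1]

```text
t: 2.6
tool_pos: [0.6321, -0.2438, 0.1991]
ee_rot: [-179.9, 0.0, 39.6]
contact_force: [0.7, 0.4, 1.7]
finger_gap: 0.0854
gripper_force: 0.0
```

Run:
```python
from h import *
s=robot.get_state(); print(s['tool_pos'],s['ee_rot'],s['contact_force'],s['joint_velocities'].max())
P,p=cloud('wrist'); cv2.imwrite('pics/w1.png',p[:,:,::-1])
c=(.632,-.2435)
for r,a,b in ((.1,.018,.03),(.06,.042,.053),(.06,.063,.075),(.06,.085,.1)): rep(rim(P,c,r,a,b),a)
```

```text
[ 0.63206202 -0.24376995  0.19909561] [-1.79947430e+02  2.16340026e-02  3.95965020e+01] [0.73966928 0.38384654 1.71193431] 38.95032534053003
0.018 2635 circ [ 0.6357 -0.2447] 98.2 rect [ 635.  -242.2] [112.6  68.6] 37.1 enc [ 635.5 -242.2] 129.4 z 25.2
0.042 1464 circ [ 0.6341 -0.2457] 67.9 rect [ 635.6 -244.3] [64.4 64.6] 44.0 enc [ 635.5 -244.5] 88.1 z 47.1
0.063 896 circ [ 0.6348 -0.2448] 48.1 rect [ 635.8 -244.1] [52.9 53.3] 43.0 enc [ 635.7 -244.3] 54.3 z 69.0
0.085 1691 circ [ 0.636  -0.2431] 28.0 rect [ 635.7 -243.1] [38.8 39.1] 86.0 enc [ 635.5 -243.4] 40.4 z 91.2
```

View pics/w1.png

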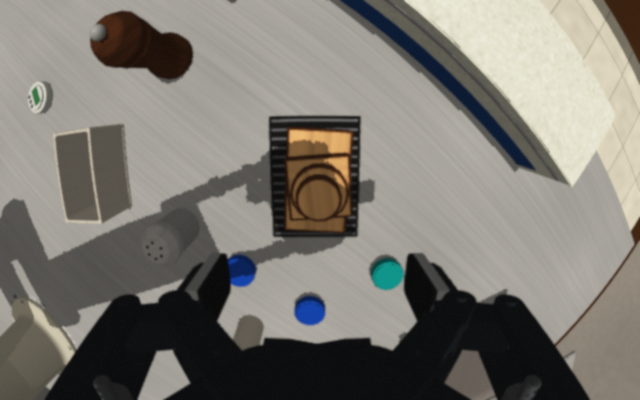

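The wrist view shows the stack at (320,185), inside the finger line. The shaker is at (165,240) and the mill at (140,45). I'll measure again with the arm still.

Run:
```python
from h import *
for i in range(3):
    s=robot.get_state(); P,p=cloud('wrist')
print(s['tool_pos'],s['ee_rot'],s['contact_force'],s['joint_velocities'])
c=(.632,-.2435)
for r,a,b in ((.1,.018,.03),(.06,.042,.053),(.06,.063,.075),(.06,.085,.1)): rep(rim(P,c,r,a,b),a)
for k,c,r,a,b in (('ob',(.473,-.018),.09,.064,.076),('sm',(.416,-.302),.05,.079,.09),('shk',(.482,-.151),.05,.06,.09)):rep(rim(P,c,r,a,b),k)
m=(P[...,0]>.68)&(abs(P[...,1]+.24)<.15)&(P[...,2]>.05)&(P[...,0]<1); print('shelf',np.nanmin(P[m],0),np.nanmax(P[m],0))
```

```text
[ 0.63157077 -0.24388971  0.19824739] [-1.79892483e+02  3.85194932e-02  3.97031103e+01] [-0.02690516 -0.18711657  0.34872112] [ 1.87529596 -2.51941902  2.62829507  0.73628631  0.58270106 -0.68937   ]
0.018 2635 circ [ 0.6355 -0.2447] 98.2 rect [ 635.2 -242.2] [112.8  69. ] 36.6 enc [ 635.1 -241.6] 128.7 z 25.3
0.042 1482 circ [ 0.6341 -0.2456] 67.8 rect [ 635.5 -244.4] [64.6 65.1] 43.8 enc [ 634.8 -244.4] 88.6 z 47.1
0.063 910 circ [ 0.6349 -0.2448] 48.0 rect [ 635.9 -244.5] [52.9 53. ] 21.1 enc [ 635.6 -244.3] 54.3 z 69.0
0.085 1704 circ [ 0.6361 -0.243 ] 27.9 rect [ 635.7 -243.3] [39. 39.] 10.3 enc [ 635.7 -243.3] 40.1 z 91.2
ob 1048 circ [ 0.4767 -0.0193] 91.9 rect [476.1 -18.5] [108.2  67.2] 39.4 enc [476.6 -19.2] 123.8 z 68.0
sm few 0
shk 1439 circ [ 0.4898 -0.1519] 32.7 rect [ 487.3 -151.4] [48.5 43.8] 79.3 enc [ 485.9 -150.9] 49.0 z 76.3
shelf [ 0.68000126 -0.38998723  0.05000757] [ 0.92086017 -0.1626291   0.30509295]
```

Run:
```python
from h import *
f=np.load('top.npz'); P,_=cloud('top',f['p'],f['d'])
for y0,y1 in ((-.4,-.3),(-.3,-.2),(-.2,-.1),(-.1,0)):
    m=(P[...,0]>.66)&(P[...,0]<1.1)&(P[...,1]>y0)&(P[...,1]<y1)&(P[...,2]>.12); print(y0,np.percentile(P[m],1,0).round(3),np.nanmax(P[m],0).round(3))
m=(P[...,0]>.66)&(P[...,0]<1.1)&(P[...,1]>.1)&(P[...,1]<.4)&(P[...,2]>.11); print(np.percentile(P[m],1,0).round(3),np.nanmax(P[m],0).round(3))
plan([(634,-243.4,120,40,-.2,1),(634,-243.4,72.5,40,-.2,1),(634,-243.4,72.5,40,.3,2)])
```

```text
Traceback (most recent call last):
IndexError: index -1 is out of bounds for axis 0 with size 0
```

Run:
```python
from h import *
f=np.load('top.npz'); P,_=cloud('top',f['p'],f['d'])
for u,v in ((410,75),(410,83),(410,88),(410,100),(470,83),(330,83),(200,60),(200,73),(310,109)): print(u,v,P[v,u].round(3))
plan([(634,-243.4,120,40,-.2,1),(634,-243.4,72.5,40,-.2,1),(634,-243.4,72.5,40,.3,2)])
```

```text
410 75 [ 0.805 -0.241  0.09 ]
410 83 [ 0.806 -0.25   0.047]
410 88 [ 0.806 -0.256  0.019]
410 100 [ 0.783 -0.26  -0.004]
470 83 [ 0.81  -0.406  0.042]
330 83 [ 0.799 -0.046  0.055]
200 60 [0.846 0.281 0.077]
200 73 [0.832 0.291 0.038]
310 109 [0.743 0.005 0.02 ]
[[[0.0004,0.0006,0.0210],[0,0,-0.000],-0.2],[[0.0007,0.0012,0.0420],[0,0,-0.001],-0.2],[[0.0011,0.0019,0.0629],[0,0,-0.001],-0.2],[[0.0015,0.0025,0.0839],[0,0,-0.002],-0.2],[[0.0019,0.0031,0.1049],[0,0,-0.002],-0.2]]
[[[0.0000,0.0000,0.0127],[0,0,-0.000],-0.2],[[0.0000,0.0000,0.0253],[0,0,-0.000],-0.2],[[0.0000,0.0000,0.0380],[0,0,-0.000],-0.2],[[0.0000,0.0000,0.0507],[0,0,-0.000],-0.2],[[0.0000,0.0000,0.0633],[0,0,-0.000],-0.2]]
[[[0.0000,0.0000,-0.0000],[0,0,-0.000],0.3],[[0.0000,0.0000,-0.0000],[0,0,-0.000],0.3],[[0.0000,0.0000,-0.0000],[0,0,-0.000],0.3],[[0.0000,0.0000,-0.0000],[0,0,-0.000],0.3],[[0.0000,0.0000,-0.0000],[0,0,-0.000],0.3]]
[[[0.0000,0.0000,-0.0000],[0,0,-0.000],0.3],[[0.0000,0.0000,-0.0000],[0,0,-0.000],0.3],[[0.0000,0.0000,-0.0000],[0,0,-0.000],0.3],[[0.0000,0.0000,-0.0000],[0,0,-0.000],0.3],[[0.0000,0.0000,-0.0000],[0,0,-0.000],0.3]]
```

Emit:
move_arm:
  targets:
    - [[0,0.001,0.021],[0,0,0],-0.2]
    - [[0.001,0.001,0.042],[0,0,0],-0.2]
    - [[0.001,0.002,0.063],[0,0,0],-0.2]
    - [[0.0015,0.0025,0.084],[0,0,0],-0.2]
    - [[0.002,0.003,0.105],[0,0,0],-0.2]

```text
t: 3.22
tool_pos: [0.634, -0.2415, 0.1205]
ee_rot: [-180.0, -0.0, 39.9]
contact_force: [-0.2, -0.7, -0.1]
finger_gap: 0.0511
gripper_force: 0.0
```

Emit:
move_arm:
  targets:
    - [[0,0,0.013],[0,0,0],-0.2]
    - [[0,0,0.025],[0,0,0],-0.2]
    - [[0,0,0.038],[0,0,0],-0.2]
    - [[0,0,0.051],[0,0,0],-0.2]
    - [[0,0,0.063],[0,0,0],-0.2]

```text
t: 3.63
tool_pos: [0.6346, -0.2431, 0.0734]
ee_rot: [180.0, -0.0, 39.8]
contact_force: [-0.4, 1.4, 0.3]
finger_gap: 0.0511
gripper_force: 0.0
```

Emit:
move_arm:
  targets:
    - [[0,0,0],[0,0,0],0.5]
    - [[0,0,0],[0,0,0],0.5]
    - [[0,0,0],[0,0,0],0.5]
    - [[0,0,0],[0,0,0],0.5]
    - [[0,0,0],[0,0,0],0.5]

```text
t: 4.05
tool_pos: [0.6349, -0.2436, 0.0746]
ee_rot: [179.9, -0.0, 39.8]
contact_force: [-0.9, 0.1, -0.4]
finger_gap: 0.0383
gripper_force: 40.1
```

Emit:
move_arm:
  targets:
    - [[0,0,0],[0,0,0],0.5]
    - [[0,0,0],[0,0,0],0.5]
    - [[0,0,0],[0,0,0],0.5]
    - [[0,0,0],[0,0,0],0.5]
    - [[0,0,0],[0,0,0],0.5]

```text
t: 4.47
tool_pos: [0.6344, -0.2432, 0.0738]
ee_rot: [-180.0, -0.0, 39.8]
contact_force: [-0.3, 0.2, 0.0]
finger_gap: 0.0387
gripper_force: 40.1
```

Run:
```python
from h import *
s=robot.get_state(); print(s['tool_pos'],s['ee_rot'],s['contact_force'],s['finger_gap'],s['gripper_force'])
p=robot.camera('scene')[0]; cv2.imwrite('pics/s2.png',cv2.resize(p[230:370,240:440,::-1],None,fx=4,fy=4))
plan([(634,-243.4,92.5,40,.5,1),(634,-243.4,200,40,.5,1),(525,-272,200,40,.5,1),(418.6,-301.6,200,40,.5,1)])
```

```text
[ 0.63442057 -0.2431816   0.07380762] [-1.79999279e+02 -3.95460624e-04  3.98093693e+01] [-0.29477041  0.21795776  0.04690336] 0.038715861663841625 40.10525107383728
[[[-0.0001,-0.0000,-0.0050],[0,0,-0.000],0.5],[[-0.0002,-0.0001,-0.0100],[0,0,-0.001],0.5],[[-0.0004,-0.0001,-0.0150],[0,0,-0.001],0.5],[[-0.0005,-0.0001,-0.0200],[0,0,-0.002],0.5],[[-0.0006,-0.0001,-0.0250],[0,0,-0.002],0.5]]
[[[0.0000,0.0000,-0.0287],[0,0,-0.000],0.5],[[0.0000,0.0000,-0.0573],[0,0,-0.000],0.5],[[0.0000,0.0000,-0.0860],[0,0,-0.000],0.5],[[0.0000,0.0000,-0.1147],[0,0,-0.000],0.5],[[0.0000,0.0000,-0.1433],[0,0,-0.000],0.5]]
[[[-0.0272,-0.0128,-0.0000],[0,0,-0.000],0.5],[[-0.0543,-0.0257,-0.0000],[0,0,-0.000],0.5],[[-0.0815,-0.0385,-0.0000],[0,0,-0.000],0.5],[[-0.1087,-0.0514,-0.0000],[0,0,-0.000],0.5],[[-0.1358,-0.0642,-0.0000],[0,0,-0.000],0.5]]
[[[-0.0268,-0.0122,-0.0000],[0,0,-0.000],0.5],[[-0.0536,-0.0244,-0.0000],[0,0,-0.000],0.5],[[-0.0804,-0.0366,-0.0000],[0,0,-0.000],0.5],[[-0.1072,-0.0488,-0.0000],[0,0,-0.000],0.5],[[-0.1340,-0.0610,-0.0000],[0,0,-0.000],0.5]]
```

View pics/s2.png

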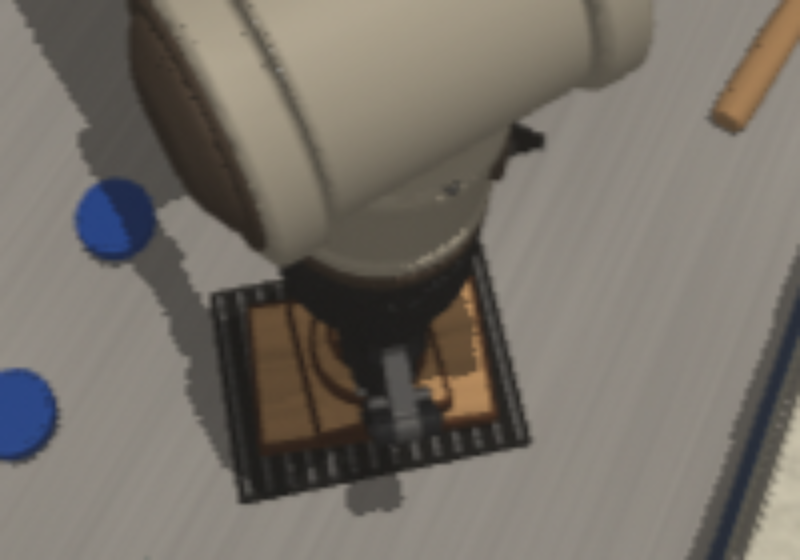

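The small lid is gripped: gap 38.7 mm, with the fingers over the board and the round lid untouched. I'll lift and carry it.

Emit:
move_arm:
  targets:
    - [[0,0,-0.005],[0,0,0],0.5]
    - [[0,0,-0.01],[0,0,0],0.5]
    - [[0,0,-0.015],[0,0,0],0.5]
    - [[0,0,-0.02],[0,0,0],0.5]
    - [[0,0,-0.025],[0,0,0],0.5]

```text
t: 4.93
tool_pos: [0.6346, -0.2433, 0.0933]
ee_rot: [180.0, -0.0, 39.8]
contact_force: [0.8, 0.6, -0.4]
finger_gap: 0.0383
gripper_force: 40.1
```

Emit:
move_arm:
  targets:
    - [[0,0,-0.029],[0,0,0],0.5]
    - [[0,0,-0.057],[0,0,0],0.5]
    - [[0,0,-0.086],[0,0,0],0.5]
    - [[0,0,-0.115],[0,0,0],0.5]
    - [[0,0,-0.143],[0,0,0],0.5]

```text
t: 5.35
tool_pos: [0.6345, -0.2432, 0.2015]
ee_rot: [180.0, -0.0, 39.8]
contact_force: [0.3, -0.8, 0.2]
finger_gap: 0.0384
gripper_force: 40.2
```

Emit:
move_arm:
  targets:
    - [[-0.027,-0.013,0],[0,0,0],0.5]
    - [[-0.054,-0.026,0],[0,0,0],0.5]
    - [[-0.082,-0.039,0],[0,0,0],0.5]
    - [[-0.109,-0.051,0],[0,0,0],0.5]
    - [[-0.136,-0.064,0],[0,0,0],0.5]

```text
t: 5.77
tool_pos: [0.5244, -0.2718, 0.2002]
ee_rot: [180.0, -0.0, 39.8]
contact_force: [0.1, -0.4, 0.5]
finger_gap: 0.0381
gripper_force: 40.2
```

Emit:
move_arm:
  targets:
    - [[-0.027,-0.012,0],[0,0,0],0.5]
    - [[-0.054,-0.024,0],[0,0,0],0.5]
    - [[-0.08,-0.037,0],[0,0,0],0.5]
    - [[-0.107,-0.049,0],[0,0,0],0.5]
    - [[-0.134,-0.061,0],[0,0,0],0.5]

```text
t: 6.18
tool_pos: [0.4179, -0.301, 0.2003]
ee_rot: [180.0, 0.0, 39.8]
contact_force: [-0.5, 0.3, -0.2]
finger_gap: 0.0385
gripper_force: 40.2
```

Run:
```python
from h import *
robot.camera('wrist');robot.camera('wrist')
s=robot.get_state(); print(s['tool_pos'],s['ee_rot'],s['finger_gap'])
P,p=cloud('wrist'); cv2.imwrite('pics/w2.png',p[:,:,::-1])
rep(rim(P,(.418,-.3016),.05,.079,.09),'can')
q=rim(P,s['tool_pos'][:2],.04,.185,.24); rep(q,'lid top'); print(np.percentile(q[:,2],[5,50,95]))
```

```text
[ 0.4168846  -0.30152473  0.20020474] [1.79995025e+02 4.41259265e-02 3.96582205e+01] 0.03839171609040628
can 541 circ [ 0.4197 -0.3018] 31.8 rect [ 419.3 -302. ] [35.2 34.7] 30.1 enc [ 419.4 -302. ] 36.3 z 83.7
lid top 8533 circ [ 0.421  -0.2994] 36.1 rect [ 420.2 -302.3] [40.  62.4] 59.4 enc [ 423.1 -297.6] 66.1 z 220.0
[0.21100975 0.21998623 0.23777066]
```

View pics/w2.png

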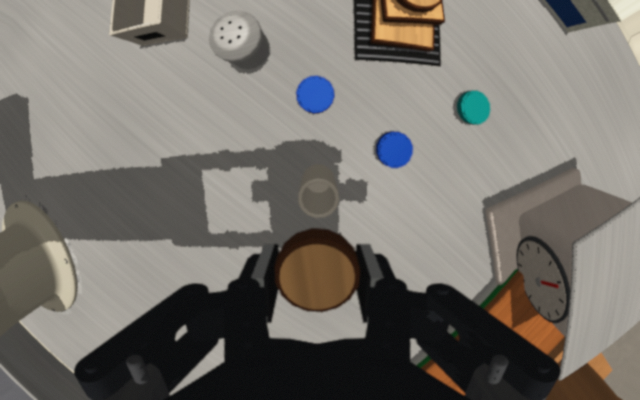

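The wrist view shows the lid held at (317,270) and the canister mouth at (319,197). I'll measure both in the same frame.

```bash
cat >> h.py <<'E'
def lidtop(P,u=317,v=270):
    """largest blob of points within 2.5 mm of the height at the pixel"""
    z=np.nanmedian(P[v-8:v+9,u-8:u+9,2]); m=(abs(P[...,2]-z)<.0025).astype(np.uint8)
    m=cv2.morphologyEx(m,cv2.MORPH_OPEN,np.ones((5,5),np.uint8)); l=cv2.connectedComponents(m)[1]
    q=P[l==l[v,u]]; h=cv2.convexHull((q[:,:2]*1000).astype(np.float32))[:,0]; return q,h
E
python3 - <<'E'
from h import *
P,p=cloud('wrist'); q,h=lidtop(P); rep(q,'lid'); print('hull circ',circ(h)); A=np.c_[q[:,:2],np.ones(len(q))]; print('tilt',np.linalg.lstsq(A,q[:,2],rcond=None)[0]*57.3)
rep(rim(P,(.418,-.3016),.05,.079,.09),'can'); print(robot.get_state()['tool_pos'])
E
```

```text
lid 5058 circ [ 0.4203 -0.3008] 27.5 rect [ 420.  -301.3] [39.3 38.9] 80.3 enc [ 419.8 -301.1] 40.5 z 220.0
hull circ (array([ 419.75732022, -301.2255184 ]), np.float64(19.79944717992721))
tilt [ 0.17128513 -0.72954312 12.31447337]
can 513 circ [ 0.4197 -0.3018] 32.0 rect [ 419.7 -302.1] [34.9 33.9] 40.1 enc [ 419.3 -301.9] 36.3 z 83.7
[ 0.4189907  -0.30104678  0.20036643]
```

Emit:
move_arm:
  targets:
    - [[0,0.001,0.02],[0,0,0],0.5]
    - [[0,0.001,0.04],[0,0,0],0.5]
    - [[0,0.001,0.065],[0,0,0],0.5]
    - [[0,0.001,0.09],[0,0,0],0.5]
    - [[0,0.001,0.11],[0,0,0],0.5]

```text
t: 6.8
tool_pos: [0.4201, -0.3007, 0.1161]
ee_rot: [-180.0, -0.0, 39.9]
contact_force: [0.7, 0.0, 0.0]
finger_gap: 0.0386
gripper_force: 40.3
```

Emit:
move_arm:
  targets:
    - [[0,0,0.012],[0,0,0],0.5]
    - [[0,0,0.024],[0,0,0],0.5]
    - [[0,0,0.036],[0,0,0],0.5]
    - [[0,0,0.047],[0,0,0],0.5]
    - [[0,0,0.047],[0,0,0],0.5]

```text
t: 7.22
tool_pos: [0.4189, -0.3006, 0.0806]
ee_rot: [-179.9, 0.0, 39.8]
contact_force: [0.2, 0.3, -1.0]
finger_gap: 0.0386
gripper_force: 40.3
```

Run:
```python
from h import *
robot.camera('wrist');s=robot.get_state(); print(s['tool_pos'],s['contact_force'],s['finger_gap'])
```

```text
[ 0.41913116 -0.3010172   0.08142331] [-0.04588681 -0.22905159 -0.03744076] 0.03824180482276815
```

Emit:
move_arm:
  targets:
    - [[0,0,0],[0,0,0],-0.2]
    - [[0,0,0],[0,0,0],-0.2]
    - [[0,0,0],[0,0,0],-0.2]
    - [[0,0,0],[0,0,0],-0.2]
    - [[0,0,0],[0,0,0],-0.2]

```text
t: 7.68
tool_pos: [0.4195, -0.3016, 0.0825]
ee_rot: [180.0, 0.0, 39.8]
contact_force: [-0.2, 0.3, 0.3]
finger_gap: 0.0515
gripper_force: 0.0
```

Emit:
move_arm:
  targets:
    - [[0,0,-0.01],[0,0,0],-0.2]
    - [[0,0,-0.02],[0,0,0],-0.2]
    - [[0,0,-0.05],[0,0,0],-0.2]
    - [[0,0,-0.09],[0,0,0],-0.2]
    - [[0,0,-0.13],[0,0,0],-0.2]

```text
t: 8.1
tool_pos: [0.419, -0.301, 0.181]
ee_rot: [-180.0, 0.0, 39.8]
contact_force: [-0.3, -0.9, -0.2]
finger_gap: 0.0515
gripper_force: 0.0
```

Emit:
move_arm:
  targets:
    - [[0,0,-0.01],[0,0,0],-0.5]
    - [[0,0,-0.027],[0,0,0],-0.5]
    - [[0,0,-0.027],[0,0,0],-0.5]
    - [[0,0,-0.027],[0,0,0],-0.5]
    - [[0,0,-0.027],[0,0,0],-0.5]

```text
t: 8.52
tool_pos: [0.419, -0.301, 0.199]
ee_rot: [-179.9, 0.0, 39.8]
contact_force: [0.1, 1.3, -0.7]
finger_gap: 0.0637
gripper_force: 0.0
```

Run:
```python
from h import *
robot.camera('wrist');P,p=cloud('wrist');s=robot.get_state(); print(s['tool_pos'],s['contact_force'])
rep(rim(P,(.4194,-.302),.05,.09,.11),'lid on can')
q=rim(P,(.4194,-.302),.05,.09,.11);A=np.c_[q[:,:2],np.ones(len(q))]; print('tilt',np.linalg.lstsq(A,q[:,2],rcond=None)[0][:2]*57.3)
rep(rim(P,(.4194,-.302),.05,.004,.083),'can sides')
plan([(525,-272,200,40,-.5,1),(634.5,-244,180,40,-.5,1)])
```

```text
[ 0.4188254  -0.30084887  0.19856677] [-0.52120739 -0.26190335  0.00098405]
lid on can 1801 circ [ 0.4216 -0.3009] 28.1 rect [ 421.3 -301.4] [39.5 39. ] 82.6 enc [ 421.3 -301.2] 40.4 z 98.2
tilt [-1.4745186 -0.9706508]
can sides 313 circ [ 0.4194 -0.3022] 35.1 rect [ 428.  -293.5] [12.1 33.8] 43.2 enc [ 423.7 -297.6] 33.8 z 38.9
[[[0.0267,0.0122,-0.0004],[0,0,-0.000],-0.5],[[0.0534,0.0244,-0.0008],[0,0,-0.001],-0.5],[[0.0800,0.0366,-0.0011],[0,0,-0.001],-0.5],[[0.1067,0.0489,-0.0015],[0,0,-0.002],-0.5],[[0.1334,0.0611,-0.0019],[0,0,-0.002],-0.5]]
[[[0.0272,0.0130,0.0053],[0,0,-0.000],-0.5],[[0.0543,0.0261,0.0107],[0,0,-0.000],-0.5],[[0.0815,0.0391,0.0160],[0,0,-0.000],-0.5],[[0.1087,0.0522,0.0213],[0,0,-0.000],-0.5],[[0.1358,0.0652,0.0267],[0,0,-0.000],-0.5]]
```

The small lid is home: top at 98.2 mm against 99 nominal, the usual -0.8 mm bias. Next is the round lid.

Emit:
move_arm:
  targets:
    - [[0.027,0.012,0],[0,0,0],-0.5]
    - [[0.053,0.024,0],[0,0,0],-0.5]
    - [[0.08,0.037,0],[0,0,0],-0.5]
    - [[0.107,0.049,0],[0,0,0],-0.5]
    - [[0.133,0.061,0],[0,0,0],-0.5]

```text
t: 9.03
tool_pos: [0.5258, -0.2719, 0.1986]
ee_rot: [-179.9, 0.0, 39.8]
contact_force: [0.1, -0.9, -0.5]
finger_gap: 0.0641
gripper_force: 0.0
```

Emit:
move_arm:
  targets:
    - [[0.027,0.013,0.005],[0,0,0],-0.5]
    - [[0.054,0.026,0.01],[0,0,0],-0.5]
    - [[0.082,0.039,0.016],[0,0,0],-0.5]
    - [[0.109,0.052,0.021],[0,0,0],-0.5]
    - [[0.136,0.065,0.027],[0,0,0],-0.5]

```text
t: 9.45
tool_pos: [0.6354, -0.2441, 0.1779]
ee_rot: [-179.9, 0.0, 39.8]
contact_force: [0.8, -0.6, 0.2]
finger_gap: 0.0642
gripper_force: 0.0
```

Run:
```python
from h import *
for i in range(4): robot.camera('wrist')
P,p=cloud('wrist');s=robot.get_state(); print(s['tool_pos'],s['ee_rot'])
for r,a,b in ((.1,.018,.03),(.06,.042,.053),(.06,.063,.075)): rep(rim(P,(.632,-.2435),r,a,b),a)
plan([(634.5,-243.5,100,40,-.5,1),(634.5,-243.5,51,40,-.5,1)])
```

```text
[ 0.63403263 -0.24484274  0.17871993] [-1.79914562e+02  5.26287815e-02  3.98048815e+01]
0.018 2903 circ [ 0.6354 -0.2444] 98.7 rect [ 635.8 -242.3] [112.1  68.9] 36.9 enc [ 635.2 -241.6] 127.7 z 25.3
0.042 1686 circ [ 0.6344 -0.2455] 67.6 rect [ 635.7 -244.3] [64.7 64.6] 43.4 enc [ 635.7 -243.9] 88.5 z 47.2
0.063 3022 circ [ 0.6363 -0.2441] 37.6 rect [ 636.  -244.1] [52.8 52.9] 39.5 enc [ 635.7 -244.6] 54.2 z 69.3
[[[0.0003,-0.0002,0.0210],[0,0,-0.000],-0.5],[[0.0006,-0.0004,0.0420],[0,0,-0.001],-0.5],[[0.0010,-0.0006,0.0630],[0,0,-0.001],-0.5],[[0.0013,-0.0008,0.0840],[0,0,-0.002],-0.5],[[0.0016,-0.0010,0.1050],[0,0,-0.002],-0.5]]
[[[0.0000,0.0000,0.0131],[0,0,-0.000],-0.5],[[0.0000,0.0000,0.0261],[0,0,-0.000],-0.5],[[0.0000,0.0000,0.0392],[0,0,-0.000],-0.5],[[0.0000,0.0000,0.0523],[0,0,-0.000],-0.5],[[0.0000,0.0000,0.0653],[0,0,-0.000],-0.5]]
```

Emit:
move_arm:
  targets:
    - [[0,0,0.021],[0,0,0],-0.5]
    - [[0,0,0.042],[0,0,0],-0.5]
    - [[0,0,0.063],[0,0,0],-0.5]
    - [[0,0,0.084],[0,0,0],-0.5]
    - [[0,0,0.105],[0,0,0],-0.5]

```text
t: 10.12
tool_pos: [0.6338, -0.2455, 0.1006]
ee_rot: [180.0, 0.0, 39.7]
contact_force: [0.2, -0.4, 0.7]
finger_gap: 0.0641
gripper_force: 0.0
```

Emit:
move_arm:
  targets:
    - [[0,0,0.013],[0,0,0],-0.5]
    - [[0,0,0.026],[0,0,0],-0.5]
    - [[0,0,0.039],[0,0,0],-0.5]
    - [[0,0,0.052],[0,0,0],-0.5]
    - [[0,0,0.065],[0,0,0],-0.5]

```text
t: 10.53
tool_pos: [0.635, -0.2451, 0.0518]
ee_rot: [179.9, -0.0, 39.8]
contact_force: [0.1, 0.4, 0.3]
finger_gap: 0.064
gripper_force: 0.0
```

Emit:
move_arm:
  targets:
    - [[0,0,0],[0,0,0],0.2]
    - [[0,0,0],[0,0,0],0.2]
    - [[0,0,0],[0,0,0],0.2]
    - [[0,0,0],[0,0,0],0.2]
    - [[0,0,0],[0,0,0],0.2]

```text
t: 10.95
tool_pos: [0.6353, -0.2451, 0.0528]
ee_rot: [179.9, -0.0, 39.8]
contact_force: [0.3, 0.8, -0.3]
finger_gap: 0.0524
gripper_force: 41.8
```

Emit:
move_arm:
  targets:
    - [[0,0,0],[0,0,0],0.2]
    - [[0,0,0],[0,0,0],0.2]
    - [[0,0,0],[0,0,0],0.2]
    - [[0,0,0],[0,0,0],0.2]
    - [[0,0,0],[0,0,0],0.2]

```text
t: 11.37
tool_pos: [0.6348, -0.2449, 0.0521]
ee_rot: [180.0, 0.0, 39.8]
contact_force: [0.2, -0.3, -0.8]
finger_gap: 0.0527
gripper_force: 41.8
```

Run:
```python
from h import *
z=[]
for i in range(4): robot.camera('wrist'); z.append(robot.get_state()['tool_pos'])
s=robot.get_state(); print(np.mean(z,0),s['contact_force'],s['finger_gap'],s['gripper_force'])
plan([(634.5,-244,70,40,.2,1),(634.5,-244,240,40,.2,2),(645.7,261.1,240,40,.2,4)],[634.5,-244,51,40])
```

```text
[ 0.63481161 -0.24483416  0.05205288] [-1.19361251  0.18393127 -0.74964146] 0.05259489848926693 41.78914546966553
[[[0.0000,0.0000,-0.0051],[0,0,-0.000],0.2],[[0.0000,0.0000,-0.0101],[0,0,-0.000],0.2],[[0.0000,0.0000,-0.0152],[0,0,-0.000],0.2],[[0.0000,0.0000,-0.0203],[0,0,-0.000],0.2],[[0.0000,0.0000,-0.0253],[0,0,-0.000],0.2]]
[[[0.0000,0.0000,-0.0227],[0,0,-0.000],0.2],[[0.0000,0.0000,-0.0453],[0,0,-0.000],0.2],[[0.0000,0.0000,-0.0680],[0,0,-0.000],0.2],[[0.0000,0.0000,-0.0907],[0,0,-0.000],0.2],[[0.0000,0.0000,-0.1133],[0,0,-0.000],0.2]]
[[[0.0000,0.0000,-0.0227],[0,0,-0.000],0.2],[[0.0000,0.0000,-0.0453],[0,0,-0.000],0.2],[[0.0000,0.0000,-0.0680],[0,0,-0.000],0.2],[[0.0000,0.0000,-0.0907],[0,0,-0.000],0.2],[[0.0000,0.0000,-0.1133],[0,0,-0.000],0.2]]
[[[0.0222,-0.0253,-0.0000],[0,0,-0.000],0.2],[[0.0444,-0.0506,-0.0000],[0,0,-0.000],0.2],[[0.0667,-0.0759,-0.0000],[0,0,-0.000],0.2],[[0.0889,-0.1013,-0.0000],[0,0,-0.000],0.2],[[0.1111,-0.1266,-0.0000],[0,0,-0.000],0.2]]
[[[0.0222,-0.0253,-0.0000],[0,0,-0.000],0.2],[[0.0444,-0.0506,-0.0000],[0,0,-0.000],0.2],[[0.0667,-0.0759,-0.0000],[0,0,-0.000],0.2],[[0.0889,-0.1013,-0.0000],[0,0,-0.000],0.2],[[0.1111,-0.1266,-0.0000],[0,0,-0.000],0.2]]
[[[0.0222,-0.0253,-0.0000],[0,0,-0.000],0.2],[[0.0444,-0.0506,-0.0000],[0,0,-0.000],0.2],[[0.0667,-0.0759,-0.0000],[0,0,-0.000],0.2],[[0.0889,-0.1013,-0.0000],[0,0,-0.000],0.2],[[0.1111,-0.1266,-0.0000],[0,0,-0.000],0.2]]
[[[0.0222,-0.0253,-0.0000],[0,0,-0.000],0.2],[[0.0444,-0.0506,-0.0000],[0,0,-0.000],0.2],[[0.0667,-0.0759,-0.0000],[0,0,-0.000],0.2],[[0.0889,-0.1013,-0.0000],[0,0,-0.000],0.2],[[0.1111,-0.1266,-0.0000],[0,0,-0.000],0.2]]
```

Emit:
move_arm:
  targets:
    - [[0,0,-0.005],[0,0,0],0.2]
    - [[0,0,-0.01],[0,0,0],0.2]
    - [[0,0,-0.015],[0,0,0],0.2]
    - [[0,0,-0.02],[0,0,0],0.2]
    - [[0,0,-0.025],[0,0,0],0.2]

```text
t: 11.98
tool_pos: [0.635, -0.2449, 0.0715]
ee_rot: [180.0, -0.0, 39.8]
contact_force: [-0.1, -0.1, -0.0]
finger_gap: 0.0522
gripper_force: 41.8
```

Emit:
move_arm:
  targets:
    - [[0,0,-0.023],[0,0,0],0.2]
    - [[0,0,-0.045],[0,0,0],0.2]
    - [[0,0,-0.068],[0,0,0],0.2]
    - [[0,0,-0.09],[0,0,0],0.2]
    - [[0,0,-0.113],[0,0,0],0.2]

```text
t: 12.4
tool_pos: [0.6348, -0.2448, 0.1567]
ee_rot: [180.0, -0.0, 39.8]
contact_force: [-0.2, -0.8, 0.1]
finger_gap: 0.0524
gripper_force: 41.9
```

Emit:
move_arm:
  targets:
    - [[0,0,-0.023],[0,0,0],0.2]
    - [[0,0,-0.045],[0,0,0],0.2]
    - [[0,0,-0.068],[0,0,0],0.2]
    - [[0,0,-0.09],[0,0,0],0.2]
    - [[0,0,-0.113],[0,0,0],0.2]

```text
t: 12.82
tool_pos: [0.6347, -0.2448, 0.2415]
ee_rot: [180.0, -0.0, 39.8]
contact_force: [0.0, 0.9, -0.6]
finger_gap: 0.0526
gripper_force: 41.9
```

Emit:
move_arm:
  targets:
    - [[0.022,-0.025,0],[0,0,0],0.2]
    - [[0.044,-0.05,0],[0,0,0],0.2]
    - [[0.067,-0.076,0],[0,0,0],0.2]
    - [[0.089,-0.101,0],[0,0,0],0.2]
    - [[0.111,-0.127,0],[0,0,0],0.2]

```text
t: 13.23
tool_pos: [0.6377, -0.1173, 0.2408]
ee_rot: [180.0, -0.0, 39.8]
contact_force: [0.6, -0.1, 0.0]
finger_gap: 0.0523
gripper_force: 41.9
```

Emit:
move_arm:
  targets:
    - [[0.022,-0.025,0],[0,0,0],0.2]
    - [[0.044,-0.05,0],[0,0,0],0.2]
    - [[0.067,-0.076,0],[0,0,0],0.2]
    - [[0.089,-0.101,0],[0,0,0],0.2]
    - [[0.111,-0.127,0],[0,0,0],0.2]

```text
t: 13.65
tool_pos: [0.6407, 0.0093, 0.2408]
ee_rot: [180.0, -0.0, 39.8]
contact_force: [0.5, 0.4, 0.1]
finger_gap: 0.0528
gripper_force: 41.9
```

Emit:
move_arm:
  targets:
    - [[0.022,-0.025,0],[0,0,0],0.2]
    - [[0.044,-0.05,0],[0,0,0],0.2]
    - [[0.067,-0.076,0],[0,0,0],0.2]
    - [[0.089,-0.101,0],[0,0,0],0.2]
    - [[0.111,-0.127,0],[0,0,0],0.2]

```text
t: 14.07
tool_pos: [0.6436, 0.1358, 0.2408]
ee_rot: [180.0, -0.0, 39.8]
contact_force: [0.8, 0.2, -0.6]
finger_gap: 0.0524
gripper_force: 41.9
```

Emit:
move_arm:
  targets:
    - [[0.022,-0.025,0],[0,0,0],0.2]
    - [[0.044,-0.05,0],[0,0,0],0.2]
    - [[0.067,-0.076,0],[0,0,0],0.2]
    - [[0.089,-0.101,0],[0,0,0],0.2]
    - [[0.111,-0.127,0],[0,0,0],0.2]

```text
t: 14.48
tool_pos: [0.6466, 0.2623, 0.2407]
ee_rot: [180.0, -0.0, 39.8]
contact_force: [0.4, -0.2, -0.1]
finger_gap: 0.0525
gripper_force: 41.9
```

```bash
cat >> h.py <<'E'
def check(xy,rad,z0,z1,settle=4):
    for i in range(settle): robot.camera('wrist')
    P,p=cloud('wrist'); q,h=lidtop(P); rep(q,'lid'); print('hull',circ(h))
    A=np.c_[q[:,:2],np.ones(len(q))]; print('tilt',np.linalg.lstsq(A,q[:,2],rcond=None)[0][:2]*57.3)
    rep(rim(P,xy,rad,z0,z1),'can'); s=robot.get_state(); print(s['tool_pos'],s['ee_rot'],s['finger_gap'])
    return P,p
E
python3 - <<'E'
from h import *
check((.6457,.261),.05,.099,.11)
E
```

```text
lid 9189 circ [0.649  0.2623] 37.1 rect [648.4 261.6] [52.5 53.1] 38.3 enc [648.2 261.7] 54.3 z 260.0
hull (array([648.22729968, 261.6186525 ]), np.float64(26.687985333681993))
tilt [ 0.14196753 -0.3974122 ]
can 580 circ [0.6476 0.2627] 45.7 rect [648.2 263.1] [46.4 49.4] 39.4 enc [647.4 262.6] 50.2 z 103.6
[0.64672901 0.26060252 0.24046897] [1.79971529e+02 1.25752167e-02 3.98091998e+01] 0.052272865542783924
```

Emit:
move_arm:
  targets:
    - [[0,-0.0015,0.025],[0,0,0],0.2]
    - [[0,-0.0015,0.05],[0,0,0],0.2]
    - [[0,-0.0015,0.08],[0,0,0],0.2]
    - [[0,-0.0015,0.11],[0,0,0],0.2]
    - [[0,-0.0015,0.13],[0,0,0],0.2]

```text
t: 15.15
tool_pos: [0.6452, 0.2601, 0.1404]
ee_rot: [-179.9, 0.2, 39.7]
contact_force: [0.3, -0.2, -0.2]
finger_gap: 0.0525
gripper_force: 41.9
```

Emit:
move_arm:
  targets:
    - [[0,0,0.014],[0,0,0],0.2]
    - [[0,0,0.028],[0,0,0],0.2]
    - [[0,0,0.042],[0,0,0],0.2]
    - [[0,0,0.054],[0,0,0],0.2]
    - [[0,0,0.054],[0,0,0],0.2]

```text
t: 15.57
tool_pos: [0.645, 0.2614, 0.1002]
ee_rot: [-179.9, 0.2, 39.8]
contact_force: [-1.4, -0.3, -0.4]
finger_gap: 0.0524
gripper_force: 41.9
```

Run:
```python
from h import *
z=[]
for i in range(4): robot.camera('wrist');s=robot.get_state(); z.append(s['tool_pos'])
print(np.mean(z,0),s['contact_force'],s['finger_gap'])
```

```text
[0.64618092 0.26193046 0.10256128] [-0.16598194 -0.41933332  0.17373551] 0.05261084853287053
```

Clear of contact and about 1.5 mm above home. I'll release and rise.

Emit:
move_arm:
  targets:
    - [[0,0,0.001],[0,0,0],0.2]
    - [[0,0,0.001],[0,0,0],-0.5]
    - [[0,0,0.001],[0,0,0],-0.5]
    - [[0,0,0.001],[0,0,0],-0.5]
    - [[0,0,0.001],[0,0,0],-0.5]

```text
t: 16.18
tool_pos: [0.6461, 0.262, 0.1017]
ee_rot: [180.0, -0.0, 39.8]
contact_force: [0.5, -0.6, -0.8]
finger_gap: 0.064
gripper_force: 0.0
```

Emit:
move_arm:
  targets:
    - [[0,0,-0.01],[0,0,0],-0.5]
    - [[0,0,-0.02],[0,0,0],-0.5]
    - [[0,0,-0.05],[0,0,0],-0.5]
    - [[0,0,-0.09],[0,0,0],-0.5]
    - [[0,0,-0.13],[0,0,0],-0.5]

```text
t: 16.6
tool_pos: [0.6456, 0.2618, 0.2003]
ee_rot: [-180.0, 0.0, 39.8]
contact_force: [0.9, 0.9, 1.5]
finger_gap: 0.0642
gripper_force: 0.0
```

Emit:
move_arm:
  targets:
    - [[0,0,-0.02],[0,0,0],-0.85]
    - [[0,0,-0.04],[0,0,0],-0.85]
    - [[0,0,-0.054],[0,0,0],-0.85]
    - [[0,0,-0.054],[0,0,0],-0.85]
    - [[0,0,-0.054],[0,0,0],-0.85]

```text
t: 17.02
tool_pos: [0.6463, 0.262, 0.2402]
ee_rot: [180.0, -0.1, 39.8]
contact_force: [0.4, -0.6, -1.2]
finger_gap: 0.0787
gripper_force: 0.0
```

Run:
```python
from h import *
for i in range(3): robot.camera('wrist')
P,p=cloud('wrist');s=robot.get_state(); print(s['tool_pos'],s['ee_rot'])
q=rim(P,(.6476,.2625),.05,.11,.13); rep(q,'lid'); A=np.c_[q[:,:2],np.ones(len(q))]; print('tilt',np.linalg.lstsq(A,q[:,2],rcond=None)[0][:2]*57.3)
plan([(634.5,-243.8,240,43.8,-.85,4),(634.5,-243.8,170,43.8,-.85,1)])
```

```text
[0.64526978 0.26174097 0.23772846] [-1.79922101e+02  1.47150664e-01  3.98046270e+01]
lid 2851 circ [0.6488 0.2627] 37.8 rect [648.9 262.4] [52.7 53. ] 40.3 enc [648.1 262.2] 54.8 z 118.3
tilt [-0.79035081 -0.55823141]
[[[-0.0221,0.0254,-0.0002],[0,0,-0.002],-0.85],[[-0.0443,0.0509,-0.0003],[0,0,-0.004],-0.85],[[-0.0664,0.0763,-0.0005],[0,0,-0.007],-0.85],[[-0.0885,0.1017,-0.0006],[0,0,-0.009],-0.85],[[-0.1106,0.1272,-0.0008],[0,0,-0.011],-0.85]]
[[[-0.0226,0.0250,-0.0002],[0,0,-0.002],-0.85],[[-0.0451,0.0501,-0.0003],[0,0,-0.004],-0.85],[[-0.0677,0.0751,-0.0005],[0,0,-0.007],-0.85],[[-0.0903,0.1002,-0.0006],[0,0,-0.009],-0.85],[[-0.1128,0.1252,-0.0008],[0,0,-0.011],-0.85]]
[[[-0.0230,0.0246,-0.0002],[0,0,-0.002],-0.85],[[-0.0460,0.0493,-0.0003],[0,0,-0.004],-0.85],[[-0.0690,0.0739,-0.0005],[0,0,-0.007],-0.85],[[-0.0920,0.0986,-0.0006],[0,0,-0.009],-0.85],[[-0.1150,0.1232,-0.0008],[0,0,-0.011],-0.85]]
[[[-0.0234,0.0242,-0.0002],[0,0,-0.002],-0.85],[[-0.0469,0.0485,-0.0003],[0,0,-0.004],-0.85],[[-0.0703,0.0727,-0.0005],[0,0,-0.007],-0.85],[[-0.0937,0.0970,-0.0006],[0,0,-0.009],-0.85],[[-0.1171,0.1212,-0.0008],[0,0,-0.011],-0.85]]
[[[0.0000,0.0000,0.0187],[0,0,-0.000],-0.85],[[0.0000,0.0000,0.0373],[0,0,-0.000],-0.85],[[0.0000,0.0000,0.0560],[0,0,-0.000],-0.85],[[0.0000,0.0000,0.0747],[0,0,-0.000],-0.85],[[0.0000,0.0000,0.0933],[0,0,-0.000],-0.85]]
```

The round lid is home: 118.3 mm against 119 nominal. Back to the stack for the square lid.

Emit:
move_arm:
  targets:
    - [[-0.022,0.025,0],[0,0,-0.002],-0.85]
    - [[-0.044,0.051,0],[0,0,-0.004],-0.85]
    - [[-0.066,0.076,0],[0,0,-0.007],-0.85]
    - [[-0.089,0.102,0],[0,0,-0.009],-0.85]
    - [[-0.111,0.127,0],[0,0,-0.011],-0.85]

```text
t: 17.63
tool_pos: [0.6424, 0.1342, 0.2384]
ee_rot: [-179.9, 0.1, 40.8]
contact_force: [0.1, -0.8, 0.1]
finger_gap: 0.0791
gripper_force: 0.0
```

Emit:
move_arm:
  targets:
    - [[-0.023,0.025,0],[0,0,-0.002],-0.85]
    - [[-0.045,0.05,0],[0,0,-0.004],-0.85]
    - [[-0.068,0.075,0],[0,0,-0.007],-0.85]
    - [[-0.09,0.1,0],[0,0,-0.009],-0.85]
    - [[-0.113,0.125,0],[0,0,-0.011],-0.85]

```text
t: 18.05
tool_pos: [0.6395, 0.008, 0.2385]
ee_rot: [-179.9, 0.1, 41.8]
contact_force: [0.3, -0.4, -0.5]
finger_gap: 0.079
gripper_force: 0.0
```

Emit:
move_arm:
  targets:
    - [[-0.023,0.025,0],[0,0,-0.002],-0.85]
    - [[-0.046,0.049,0],[0,0,-0.004],-0.85]
    - [[-0.069,0.074,0],[0,0,-0.007],-0.85]
    - [[-0.092,0.099,0],[0,0,-0.009],-0.85]
    - [[-0.115,0.123,0],[0,0,-0.011],-0.85]

```text
t: 18.47
tool_pos: [0.6367, -0.1183, 0.2384]
ee_rot: [-179.9, 0.0, 42.8]
contact_force: [-0.5, 0.4, 0.7]
finger_gap: 0.0787
gripper_force: 0.0
```

Emit:
move_arm:
  targets:
    - [[-0.023,0.024,0],[0,0,-0.002],-0.85]
    - [[-0.047,0.048,0],[0,0,-0.004],-0.85]
    - [[-0.07,0.073,0],[0,0,-0.007],-0.85]
    - [[-0.094,0.097,0],[0,0,-0.009],-0.85]
    - [[-0.117,0.121,0],[0,0,-0.011],-0.85]

```text
t: 18.88
tool_pos: [0.6339, -0.2445, 0.2384]
ee_rot: [-179.9, 0.0, 43.8]
contact_force: [1.3, 0.4, 0.5]
finger_gap: 0.0789
gripper_force: 0.0
```

Emit:
move_arm:
  targets:
    - [[0,0,0.019],[0,0,0],-0.85]
    - [[0,0,0.037],[0,0,0],-0.85]
    - [[0,0,0.056],[0,0,0],-0.85]
    - [[0,0,0.075],[0,0,0],-0.85]
    - [[0,0,0.093],[0,0,0],-0.85]

```text
t: 19.3
tool_pos: [0.6339, -0.2422, 0.1673]
ee_rot: [-179.9, 0.0, 43.8]
contact_force: [-0.2, -0.5, -0.0]
finger_gap: 0.0792
gripper_force: 0.0
```

Run:
```python
from h import *
z=[]
for i in range(4): robot.camera('wrist');s=robot.get_state(); z.append(s['tool_pos'])
m=np.mean(z,0)*1000;print(m,s['ee_rot'],s['finger_gap'])
P,p=cloud('wrist')
for r,a,b in ((.1,.018,.03),(.06,.042,.053)): rep(rim(P,(.632,-.2435),r,a,b),a)
```

```text
[ 633.24074248 -241.9776041   166.55264897] [-1.79939342e+02  1.49553801e-02  4.37993292e+01] 0.0793567303797477
0.018 3109 circ [ 0.6356 -0.2443] 98.2 rect [ 635.4 -242. ] [112.5  68.5] 36.2 enc [ 635.8 -242.3] 129.0 z 25.3
0.042 5008 circ [ 0.6362 -0.2436] 52.0 rect [ 635.8 -244.1] [63.8 64.6] 43.7 enc [ 635.6 -244.1] 88.3 z 47.3
```

Emit:
move_arm:
  targets:
    - [[0,0.002,0.025],[0,0,0],-0.85]
    - [[0,0.002,0.05],[0,0,0],-0.85]
    - [[0,0.002,0.08],[0,0,0],-0.85]
    - [[0,0.002,0.11],[0,0,0],-0.85]
    - [[0,0.002,0.13],[0,0,0],-0.85]

```text
t: 19.97
tool_pos: [0.6355, -0.2443, 0.0713]
ee_rot: [-180.0, 0.0, 43.8]
contact_force: [0.3, -0.6, 0.9]
finger_gap: 0.0791
gripper_force: 0.0
```

Emit:
move_arm:
  targets:
    - [[0,0,0.014],[0,0,0],-0.85]
    - [[0,0,0.028],[0,0,0],-0.85]
    - [[0,0,0.042],[0,0,0],-0.85]
    - [[0,0,0.056],[0,0,0],-0.85]
    - [[0,0,0.056],[0,0,0],-0.85]

```text
t: 20.38
tool_pos: [0.6344, -0.2438, 0.028]
ee_rot: [-179.8, 0.0, 43.8]
contact_force: [-0.8, -0.1, -0.1]
finger_gap: 0.0791
gripper_force: 0.0
```

Run:
```python
from h import *
z=[]
for i in range(4): robot.camera('wrist');s=robot.get_state(); z.append(s['tool_pos'])
m=np.mean(z,0)*1000;print(m,s['ee_rot'],s['finger_gap'],s['contact_force'])
```

```text
[ 635.64843245 -244.51335558   30.38256668] [ 1.79902847e+02 -2.59571837e-02  4.37671538e+01] 0.07893149146044322 [-0.87364539  0.56273664  0.7090862 ]
```

Emit:
move_arm:
  targets:
    - [[0,0,0.003],[0,0,0],-0.85]
    - [[0,0,0.006],[0,0,0],-0.85]
    - [[0,0,0.006],[0,0,0],0]
    - [[0,0,0.006],[0,0,0],0]
    - [[0,0,0.006],[0,0,0],0]

```text
t: 21.0
tool_pos: [0.6357, -0.2446, 0.0261]
ee_rot: [180.0, -0.0, 43.8]
contact_force: [0.1, -1.2, -0.5]
finger_gap: 0.0627
gripper_force: 45.3
```

Emit:
move_arm:
  targets:
    - [[0,0,0],[0,0,0],0]
    - [[0,0,0],[0,0,0],0]
    - [[0,0,0],[0,0,0],0]
    - [[0,0,0],[0,0,0],0]
    - [[0,0,0],[0,0,0],0]

```text
t: 21.42
tool_pos: [0.6356, -0.2445, 0.026]
ee_rot: [180.0, -0.0, 43.8]
contact_force: [0.3, 0.6, 1.0]
finger_gap: 0.0626
gripper_force: 45.5
```

Run:
```python
from h import *
z=[]
for i in range(4): robot.camera('wrist');s=robot.get_state(); z.append(s['tool_pos'])
m=np.mean(z,0)*1000;print(m,s['ee_rot'],s['finger_gap'],s['contact_force'],s['gripper_force'])
print(robot.camera_params('wrist')['cx'])
plan([(634.8,-244,46,43.8,0,1),(634.8,-244,240,43.8,0,2),(374.4,305,240,70.8,0,5)],[634.8,-244,26,43.8])
```

```text
[ 635.64352385 -244.51951207   25.95515757] [ 1.79984769e+02 -3.90448063e-03  4.37663760e+01] 0.06333825324967592 [-0.52258623  0.67096546  1.59099312] 45.53122043609619
316.80918476215976
[[[0.0000,0.0000,-0.0053],[0,0,-0.000],0],[[0.0000,0.0000,-0.0107],[0,0,-0.000],0],[[0.0000,0.0000,-0.0160],[0,0,-0.000],0],[[0.0000,0.0000,-0.0213],[0,0,-0.000],0],[[0.0000,0.0000,-0.0267],[0,0,-0.000],0]]
[[[0.0000,0.0000,-0.0259],[0,0,-0.000],0],[[0.0000,0.0000,-0.0517],[0,0,-0.000],0],[[0.0000,0.0000,-0.0776],[0,0,-0.000],0],[[0.0000,0.0000,-0.1035],[0,0,-0.000],0],[[0.0000,0.0000,-0.1293],[0,0,-0.000],0]]
[[[0.0000,0.0000,-0.0259],[0,0,-0.000],0],[[0.0000,0.0000,-0.0517],[0,0,-0.000],0],[[0.0000,0.0000,-0.0776],[0,0,-0.000],0],[[0.0000,0.0000,-0.1035],[0,0,-0.000],0],[[0.0000,0.0000,-0.1293],[0,0,-0.000],0]]
[[[0.0102,-0.0307,-0.0000],[0,0,-0.012],0],[[0.0205,-0.0615,-0.0000],[0,0,-0.024],0],[[0.0307,-0.0922,-0.0000],[0,0,-0.036],0],[[0.0410,-0.1230,-0.0000],[0,0,-0.048],0],[[0.0512,-0.1537,-0.0000],[0,0,-0.060],0]]
[[[0.0131,-0.0296,-0.0000],[0,0,-0.012],0],[[0.0262,-0.0593,-0.0000],[0,0,-0.024],0],[[0.0393,-0.0889,-0.0000],[0,0,-0.036],0],[[0.0524,-0.1186,-0.0000],[0,0,-0.048],0],[[0.0655,-0.1482,-0.0000],[0,0,-0.060],0]]
[[[0.0158,-0.0283,-0.0000],[0,0,-0.012],0],[[0.0316,-0.0566,-0.0000],[0,0,-0.024],0],[[0.0475,-0.0848,-0.0000],[0,0,-0.036],0],[[0.0633,-0.1131,-0.0000],[0,0,-0.048],0],[[0.0791,-0.1414,-0.0000],[0,0,-0.060],0]]
[[[0.0184,-0.0267,-0.0000],[0,0,-0.012],0],[[0.0368,-0.0533,-0.0000],[0,0,-0.024],0],[[0.0552,-0.0800,-0.0000],[0,0,-0.036],0],[[0.0737,-0.1067,-0.0000],[0,0,-0.048],0],[[0.0921,-0.1333,-0.0000],[0,0,-0.060],0]]
[[[0.0208,-0.0248,-0.0000],[0,0,-0.012],0],[[0.0417,-0.0496,-0.0000],[0,0,-0.024],0],[[0.0625,-0.0744,-0.0000],[0,0,-0.036],0],[[0.0834,-0.0993,-0.0000],[0,0,-0.048],0],[[0.1042,-0.1241,-0.0000],[0,0,-0.060],0]]
```

Emit:
move_arm:
  targets:
    - [[0,0,-0.005],[0,0,0],0]
    - [[0,0,-0.01],[0,0,0],0]
    - [[0,0,-0.015],[0,0,0],0]
    - [[0,0,-0.02],[0,0,0],0]
    - [[0,0,-0.026],[0,0,0],0]

```text
t: 22.03
tool_pos: [0.6355, -0.2444, 0.0456]
ee_rot: [-180.0, 0.0, 43.8]
contact_force: [0.1, -0.1, -0.5]
finger_gap: 0.0634
gripper_force: 45.3
```

Emit:
move_arm:
  targets:
    - [[0,0,-0.026],[0,0,0],0]
    - [[0,0,-0.052],[0,0,0],0]
    - [[0,0,-0.078],[0,0,0],0]
    - [[0,0,-0.104],[0,0,0],0]
    - [[0,0,-0.13],[0,0,0],0]

```text
t: 22.45
tool_pos: [0.6355, -0.2444, 0.1442]
ee_rot: [180.0, -0.0, 43.8]
contact_force: [-0.1, -0.1, -0.3]
finger_gap: 0.063
gripper_force: 45.3
```

Emit:
move_arm:
  targets:
    - [[0,0,-0.026],[0,0,0],0]
    - [[0,0,-0.052],[0,0,0],0]
    - [[0,0,-0.078],[0,0,0],0]
    - [[0,0,-0.104],[0,0,0],0]
    - [[0,0,-0.13],[0,0,0],0]

```text
t: 22.87
tool_pos: [0.6354, -0.2443, 0.2417]
ee_rot: [180.0, -0.0, 43.8]
contact_force: [0.3, -0.2, -0.2]
finger_gap: 0.0631
gripper_force: 45.3
```

Emit:
move_arm:
  targets:
    - [[0.01,-0.031,0],[0,0,-0.012],0]
    - [[0.02,-0.061,0],[0,0,-0.024],0]
    - [[0.031,-0.092,0],[0,0,-0.036],0]
    - [[0.041,-0.123,0],[0,0,-0.048],0]
    - [[0.051,-0.154,0],[0,0,-0.06],0]

```text
t: 23.28
tool_pos: [0.5826, -0.1336, 0.2407]
ee_rot: [180.0, -0.0, 49.2]
contact_force: [0.6, 0.2, -0.1]
finger_gap: 0.063
gripper_force: 45.3
```

Emit:
move_arm:
  targets:
    - [[0.013,-0.03,0],[0,0,-0.012],0]
    - [[0.026,-0.059,0],[0,0,-0.024],0]
    - [[0.039,-0.089,0],[0,0,-0.036],0]
    - [[0.052,-0.119,0],[0,0,-0.048],0]
    - [[0.065,-0.148,0],[0,0,-0.06],0]

```text
t: 23.7
tool_pos: [0.5304, -0.024, 0.2407]
ee_rot: [180.0, -0.0, 54.6]
contact_force: [0.4, 0.1, -0.5]
finger_gap: 0.0633
gripper_force: 45.3
```

Emit:
move_arm:
  targets:
    - [[0.016,-0.028,0],[0,0,-0.012],0]
    - [[0.032,-0.057,0],[0,0,-0.024],0]
    - [[0.047,-0.085,0],[0,0,-0.036],0]
    - [[0.063,-0.113,0],[0,0,-0.048],0]
    - [[0.079,-0.141,0],[0,0,-0.06],0]

```text
t: 24.12
tool_pos: [0.4787, 0.0854, 0.2408]
ee_rot: [180.0, -0.0, 60.0]
contact_force: [-0.7, 0.6, -1.0]
finger_gap: 0.0631
gripper_force: 45.3
```

Emit:
move_arm:
  targets:
    - [[0.018,-0.027,0],[0,0,-0.012],0]
    - [[0.037,-0.053,0],[0,0,-0.024],0]
    - [[0.055,-0.08,0],[0,0,-0.036],0]
    - [[0.074,-0.107,0],[0,0,-0.048],0]
    - [[0.092,-0.133,0],[0,0,-0.06],0]

```text
t: 24.53
tool_pos: [0.4268, 0.1952, 0.2408]
ee_rot: [180.0, -0.0, 65.4]
contact_force: [-0.4, -0.3, 0.6]
finger_gap: 0.0632
gripper_force: 45.3
```

Emit:
move_arm:
  targets:
    - [[0.021,-0.025,0],[0,0,-0.012],0]
    - [[0.042,-0.05,0],[0,0,-0.024],0]
    - [[0.063,-0.074,0],[0,0,-0.036],0]
    - [[0.083,-0.099,0],[0,0,-0.048],0]
    - [[0.104,-0.124,0],[0,0,-0.06],0]

```text
t: 24.95
tool_pos: [0.3748, 0.3047, 0.2408]
ee_rot: [180.0, -0.0, 70.8]
contact_force: [1.0, -0.4, -0.2]
finger_gap: 0.0633
gripper_force: 45.3
```

Run:
```python
from h import *
P,p=check((.3744,.305),.06,.089,.1); cv2.imwrite('pics/w3.png',p[:,:,::-1])
```

```text
lid 16938 circ [0.3767 0.3051] 51.1 rect [376.7 302.9] [64.7 70.2] 70.9 enc [376.3 303.3] 88.4 z 262.1
hull (array([375.66237027, 302.75758829]), np.float64(39.89164673000795))
tilt [ 0.03140567 -0.14700791]
can 647 circ [0.3764 0.3095] 61.0 rect [377.7 312.8] [47.1 60.7] 70.5 enc [377.3 312.1] 75.4 z 93.7
[0.37565503 0.30341499 0.24050928] [1.79967016e+02 9.97854735e-03 7.07662278e+01] 0.06285941367566751
```

View pics/w3.png

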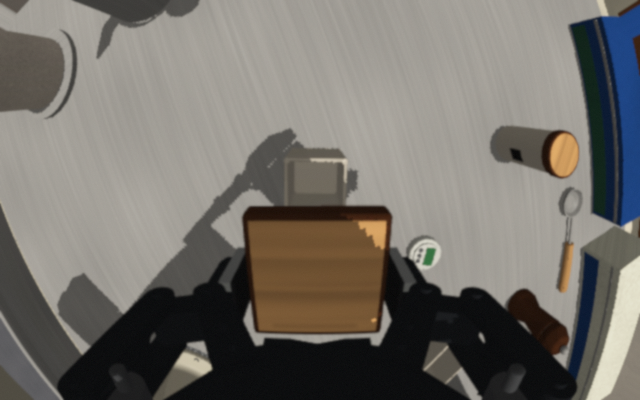

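The wrist view shows the square lid held at (318,270) and the canister mouth at (316,178), with its near edge hidden. I'll segment the lid top by colour and go by the canister's visible far edge.

```bash
cat >> h.py <<'E'
def woodtop(P,p,z):
    hsv=cv2.cvtColor(p,cv2.COLOR_RGB2HSV); m=(hsv[...,0]<25)&(hsv[...,1]>90)&(abs(P[...,2]-z)<.004)&(hsv[...,2]>60)
    m=cv2.morphologyEx(m.astype(np.uint8),cv2.MORPH_OPEN,np.ones((5,5),np.uint8)); return P[m>0]
E
python3 - <<'E'
from h import *
for i in range(2):
    P,p=cloud('wrist'); rep(woodtop(P,p,.262),'lid'); q=rim(P,(.3744,.305),.06,.089,.1); rep(q,'can')
    a=np.radians(70.8); ex=np.array([np.cos(a),np.sin(a)]); ey=np.array([np.sin(a),-np.cos(a)])
    for n,k in (('lid',woodtop(P,p,.262)),('can',q)): print(n,[(np.percentile(k[:,:2]@e,[.5,99.5])*1000).round(1) for e in (ex,ey)])
E
```

```text
lid 14850 circ [0.3774 0.304 ] 48.2 rect [377.2 302.6] [62.3 61. ] 70.7 enc [376.7 302.5] 83.5 z 262.0
can 663 circ [0.3764 0.31  ] 60.6 rect [377.5 312.4] [47.8 60.7] 69.9 enc [377.  312.7] 74.9 z 93.5
lid [array([380. , 439.8]), array([226.8, 285.7])]
can [array([396.1, 442.9]), array([223.4, 284. ])]
lid 14813 circ [0.3776 0.3037] 48.2 rect [377.3 302.2] [62.2 61. ] 70.6 enc [377.1 302.3] 84.7 z 262.0
can 649 circ [0.3763 0.3098] 61.1 rect [377.5 312.2] [48.  60.8] 70.0 enc [376.8 312.4] 76.0 z 93.6
lid [array([379.8, 439.6]), array([227.1, 285.9])]
can [array([395.8, 442.9]), array([223.3, 284.1])]
```

Emit:
move_arm:
  targets:
    - [[0.003,-0.003,0.02],[0,0,0],0]
    - [[0.003,-0.003,0.04],[0,0,0],0]
    - [[0.003,-0.003,0.06],[0,0,0],0]
    - [[0.003,-0.003,0.08],[0,0,0],0]
    - [[0.003,-0.003,0.1],[0,0,0],0]

```text
t: 25.72
tool_pos: [0.3747, 0.3058, 0.1647]
ee_rot: [180.0, -0.0, 70.7]
contact_force: [0.5, -0.5, 0.6]
finger_gap: 0.0628
gripper_force: 45.4
```

Run:
```python
from h import *
for i in range(3): robot.camera('wrist')
P,p=cloud('wrist'); s=robot.get_state(); print(s['tool_pos'],s['ee_rot'])
q=rim(P,(.3744,.305),.06,.089,.1); k=woodtop(P,p,s['tool_pos'][2]+.0215)
a=np.radians(70.8); ex=np.array([np.cos(a),np.sin(a)]); ey=np.array([np.sin(a),-np.cos(a)])
for n,k in (('lid',k),('can',q)): rep(k,n);print([(np.percentile(k[:,:2]@e,[.5,99.5])*1000).round(1) for e in (ex,ey)])
P,p=cloud('scene'); k=woodtop(P,p,s['tool_pos'][2]+.0215); q=rim(P,(.3744,.305),.06,.089,.1)
for n,k in (('lid',k),('can',q)): rep(k,n)
```

```text
[0.37448059 0.30615147 0.165615  ] [-1.79994354e+02  1.12931005e-02  7.07026354e+01]
lid 14771 circ [0.3755 0.3061] 48.1 rect [375.1 305. ] [62.3 60.7] 70.5 enc [374.9 304.6] 84.6 z 185.9
[array([381.5, 441.3]), array([224.3, 283. ])]
can 811 circ [0.3772 0.3112] 59.0 rect [381.5 323.5] [23.8 60.3] 70.2 enc [381.  322.5] 63.5 z 93.6
[array([419.5, 443. ]), array([223.8, 283.8])]
lid 278 circ [0.3711 0.3029] 43.8 rect [365.9 301.6] [46.2 71.4] 27.0 enc [375.6 306.7] 71.8 z 187.4
can 156 circ [0.3745 0.3036] 65.3 rect [373.4 304.1] [62.  63.1] 70.0 enc [374.3 304.2] 81.7 z 92.9
```

Across the fingers the two agree within 0.1 mm, and along tool x I add 1 mm. I'll go down in two stages.

Emit:
move_arm:
  targets:
    - [[0.0015,0,0.02],[0,0,0],0]
    - [[0.0015,0,0.04],[0,0,0],0]
    - [[0.0015,0,0.06],[0,0,0],0]
    - [[0.0015,0,0.08],[0,0,0],0]
    - [[0.0015,0,0.083],[0,0,0],0]

```text
t: 26.38
tool_pos: [0.3738, 0.3072, 0.1019]
ee_rot: [-179.9, 0.1, 70.7]
contact_force: [-1.0, 0.2, -0.9]
finger_gap: 0.0632
gripper_force: 45.3
```

Emit:
move_arm:
  targets:
    - [[0,0,0.005],[0,0,0],0]
    - [[0,0,0.01],[0,0,0],0]
    - [[0,0,0.015],[0,0,0],0]
    - [[0,0,0.02],[0,0,0],0]
    - [[0,0,0.02],[0,0,0],0]

```text
t: 26.8
tool_pos: [0.3743, 0.3076, 0.0878]
ee_rot: [-180.0, 0.0, 70.8]
contact_force: [-0.0, 0.2, -0.4]
finger_gap: 0.0631
gripper_force: 45.3
```

Run:
```python
from h import *
z=[]
for i in range(4): robot.camera('wrist');s=robot.get_state(); z.append(s['tool_pos'])
print(np.mean(z,0)*1000,s['ee_rot'],s['finger_gap'],s['contact_force'])
```

```text
[374.56986933 307.77074443  88.21136536] [ 1.79978423e+02 -2.09604560e-02  7.07690985e+01] 0.06304954759389393 [ 0.28448611 -0.13708496 -1.38463537]
```

Now release, rise and check. Mentioned positions stay clear of the neighbours.

Emit:
move_arm:
  targets:
    - [[0,0,0.001],[0,0,0],0]
    - [[0,0,0.001],[0,0,0],-0.8]
    - [[0,0,0.001],[0,0,0],-0.8]
    - [[0,0,0.001],[0,0,0],-0.8]
    - [[0,0,0.001],[0,0,0],-0.8]

```text
t: 27.42
tool_pos: [0.3746, 0.3078, 0.0874]
ee_rot: [180.0, -0.0, 70.8]
contact_force: [0.7, -0.8, 0.2]
finger_gap: 0.0767
gripper_force: 0.0
```

Emit:
move_arm:
  targets:
    - [[0,0,-0.01],[0,0,0],-0.8]
    - [[0,0,-0.02],[0,0,0],-0.8]
    - [[0,0,-0.05],[0,0,0],-0.8]
    - [[0,0,-0.09],[0,0,0],-0.8]
    - [[0,0,-0.13],[0,0,0],-0.8]

```text
t: 27.83
tool_pos: [0.374, 0.3075, 0.1863]
ee_rot: [-180.0, 0.0, 70.8]
contact_force: [0.7, 0.4, 1.0]
finger_gap: 0.0767
gripper_force: 0.0
```

Emit:
move_arm:
  targets:
    - [[0,0,-0.02],[0,0,0],-1]
    - [[0,0,-0.05],[0,0,0],-1]
    - [[0,0,-0.07],[0,0,0],-1]
    - [[0,0,-0.07],[0,0,0],-1]
    - [[0,0,-0.07],[0,0,0],-1]

```text
t: 28.25
tool_pos: [0.375, 0.308, 0.2385]
ee_rot: [179.9, -0.1, 70.8]
contact_force: [0.1, 0.1, -0.4]
finger_gap: 0.0854
gripper_force: 0.0
```

Run:
```python
from h import *
for i in range(3): robot.camera('wrist')
P,p=cloud('wrist');s=robot.get_state(); print(s['tool_pos'],s['ee_rot'])
q=rim(P,(.3755,.306),.06,.1,.12); rep(q,'lid'); A=np.c_[q[:,:2],np.ones(len(q))]; print('tilt',np.linalg.lstsq(A,q[:,2],rcond=None)[0][:2]*57.3)
plan([(634.5,-242.2,230,36.5,-1,5),(634.5,-242.2,150,36.5,-1,1)])
```

```text
[0.37370271 0.30734524 0.23582922] [-1.79889548e+02  1.08881343e-01  7.07655850e+01]
lid 4784 circ [0.3757 0.3083] 51.8 rect [375.6 307.9] [63.8 64.3] 71.0 enc [375.6 307.5] 88.3 z 108.4
tilt [-0.10556761 -0.27809038]
[[[-0.0231,0.0228,0.0003],[0,0,0.015],-1],[[-0.0462,0.0456,0.0006],[0,0,0.030],-1],[[-0.0693,0.0684,0.0009],[0,0,0.046],-1],[[-0.0924,0.0912,0.0012],[0,0,0.061],-1],[[-0.1155,0.1139,0.0016],[0,0,0.076],-1]]
[[[-0.0202,0.0254,0.0003],[0,0,0.015],-1],[[-0.0404,0.0508,0.0006],[0,0,0.030],-1],[[-0.0606,0.0761,0.0009],[0,0,0.046],-1],[[-0.0808,0.1015,0.0012],[0,0,0.061],-1],[[-0.1010,0.1269,0.0016],[0,0,0.076],-1]]
[[[-0.0170,0.0276,0.0003],[0,0,0.015],-1],[[-0.0341,0.0552,0.0006],[0,0,0.030],-1],[[-0.0511,0.0828,0.0009],[0,0,0.046],-1],[[-0.0681,0.1104,0.0012],[0,0,0.061],-1],[[-0.0852,0.1381,0.0016],[0,0,0.076],-1]]
[[[-0.0136,0.0294,0.0003],[0,0,0.015],-1],[[-0.0272,0.0589,0.0006],[0,0,0.030],-1],[[-0.0409,0.0883,0.0009],[0,0,0.046],-1],[[-0.0545,0.1178,0.0012],[0,0,0.061],-1],[[-0.0681,0.1472,0.0016],[0,0,0.076],-1]]
[[[-0.0100,0.0309,0.0003],[0,0,0.015],-1],[[-0.0200,0.0617,0.0006],[0,0,0.030],-1],[[-0.0300,0.0926,0.0009],[0,0,0.046],-1],[[-0.0400,0.1234,0.0012],[0,0,0.061],-1],[[-0.0500,0.1543,0.0016],[0,0,0.076],-1]]
[[[0.0000,-0.0000,0.0213],[0,0,-0.000],-1],[[0.0000,-0.0000,0.0427],[0,0,-0.000],-1],[[0.0000,-0.0000,0.0640],[0,0,-0.000],-1],[[0.0000,-0.0000,0.0853],[0,0,-0.000],-1],[[0.0000,-0.0000,0.1067],[0,0,-0.000],-1]]
```

The square lid is home: 108.4 mm against 109, flat, yaw 71. Now the oblong lid.

Emit:
move_arm:
  targets:
    - [[-0.023,0.023,0],[0,0,0.015],-1]
    - [[-0.046,0.046,0],[0,0,0.03],-1]
    - [[-0.069,0.068,0],[0,0,0.046],-1]
    - [[-0.092,0.091,0],[0,0,0.061],-1]
    - [[-0.115,0.114,0],[0,0,0.076],-1]

```text
t: 28.87
tool_pos: [0.4265, 0.197, 0.2361]
ee_rot: [-179.9, 0.1, 63.9]
contact_force: [-0.0, -0.8, -0.2]
finger_gap: 0.0854
gripper_force: 0.0
```

Emit:
move_arm:
  targets:
    - [[-0.02,0.025,0],[0,0,0.015],-1]
    - [[-0.04,0.051,0],[0,0,0.03],-1]
    - [[-0.061,0.076,0],[0,0,0.046],-1]
    - [[-0.081,0.102,0],[0,0,0.061],-1]
    - [[-0.101,0.127,0],[0,0,0.076],-1]

```text
t: 29.28
tool_pos: [0.4789, 0.087, 0.2361]
ee_rot: [-179.9, 0.1, 57.0]
contact_force: [-0.2, -0.0, -0.7]
finger_gap: 0.0857
gripper_force: 0.0
```

Emit:
move_arm:
  targets:
    - [[-0.017,0.028,0],[0,0,0.015],-1]
    - [[-0.034,0.055,0],[0,0,0.03],-1]
    - [[-0.051,0.083,0],[0,0,0.046],-1]
    - [[-0.068,0.11,0],[0,0,0.061],-1]
    - [[-0.085,0.138,0],[0,0,0.076],-1]

```text
t: 29.7
tool_pos: [0.531, -0.0225, 0.236]
ee_rot: [-179.9, 0.1, 50.2]
contact_force: [0.3, -0.4, -0.6]
finger_gap: 0.0851
gripper_force: 0.0
```

Emit:
move_arm:
  targets:
    - [[-0.014,0.029,0],[0,0,0.015],-1]
    - [[-0.027,0.059,0],[0,0,0.03],-1]
    - [[-0.041,0.088,0],[0,0,0.046],-1]
    - [[-0.055,0.118,0],[0,0,0.061],-1]
    - [[-0.068,0.147,0],[0,0,0.076],-1]

```text
t: 30.12
tool_pos: [0.5832, -0.1323, 0.2358]
ee_rot: [-179.9, 0.1, 43.3]
contact_force: [-0.2, -0.5, 0.4]
finger_gap: 0.0854
gripper_force: 0.0
```

Emit:
move_arm:
  targets:
    - [[-0.01,0.031,0],[0,0,0.015],-1]
    - [[-0.02,0.062,0],[0,0,0.03],-1]
    - [[-0.03,0.093,0],[0,0,0.046],-1]
    - [[-0.04,0.123,0],[0,0,0.061],-1]
    - [[-0.05,0.154,0],[0,0,0.076],-1]

```text
t: 30.53
tool_pos: [0.6354, -0.2417, 0.2356]
ee_rot: [-179.9, 0.1, 36.5]
contact_force: [0.6, -0.2, 0.5]
finger_gap: 0.0854
gripper_force: 0.0
```

Emit:
move_arm:
  targets:
    - [[0,0,0.021],[0,0,0],-1]
    - [[0,0,0.043],[0,0,0],-1]
    - [[0,0,0.064],[0,0,0],-1]
    - [[0,0,0.085],[0,0,0],-1]
    - [[0,0,0.107],[0,0,0],-1]

```text
t: 30.95
tool_pos: [0.6349, -0.2407, 0.1548]
ee_rot: [-179.9, 0.1, 36.6]
contact_force: [0.5, -0.9, 0.2]
finger_gap: 0.0853
gripper_force: 0.0
```

Run:
```python
from h import *
z=[]
for i in range(6): robot.camera('wrist');s=robot.get_state(); z.append(s['tool_pos'])
m=np.mean(z[2:],0)*1000;print(m,s['ee_rot'],s['finger_gap'])
P,p=cloud('wrist'); rep(rim(P,(.6345,-.242),.08,.018,.03),'ob')
```

```text
[ 635.26767987 -240.74782136  156.53422838] [ 1.79903942e+02 -3.87309721e-02  3.65696297e+01] 0.08545931416184582
ob 8516 circ [ 0.6368 -0.2413] 75.0 rect [ 635.4 -242.1] [112.1  69. ] 36.5 enc [ 635.9 -242.3] 129.0 z 25.4
```

Emit:
move_arm:
  targets:
    - [[-0.0015,0.001,0.03],[0,0,0],-1]
    - [[-0.0015,0.001,0.06],[0,0,0],-1]
    - [[-0.0015,0.001,0.09],[0,0,0],-1]
    - [[-0.0015,0.001,0.12],[0,0,0],-1]
    - [[-0.0015,0.001,0.145],[0,0,0],-1]

```text
t: 31.72
tool_pos: [0.6354, -0.2423, 0.0479]
ee_rot: [180.0, -0.0, 36.6]
contact_force: [-0.4, -0.1, -0.2]
finger_gap: 0.0852
gripper_force: 0.0
```

Emit:
move_arm:
  targets:
    - [[0,0,0.01],[0,0,0],-1]
    - [[0,0,0.02],[0,0,0],-1]
    - [[0,0,0.03],[0,0,0],-1]
    - [[0,0,0.04],[0,0,0],-1]
    - [[0,0,0.04],[0,0,0],-1]

```text
t: 32.13
tool_pos: [0.6348, -0.242, 0.0175]
ee_rot: [-179.9, 0.0, 36.6]
contact_force: [-0.9, -0.7, -1.1]
finger_gap: 0.0854
gripper_force: 0.0
```

Run:
```python
from h import *
z=[]
for i in range(6): robot.camera('wrist');s=robot.get_state(); z.append(s['tool_pos'])
m=np.mean(z[2:],0)*1000;print(m,s['ee_rot'],s['finger_gap'],s['contact_force'])
P,p=cloud('wrist'); cv2.imwrite('pics/w4.png',p[:,:,::-1])
```

```text
[ 635.68553975 -242.5199451    19.20713982] [ 1.79926692e+02 -2.95072466e-02  3.65682359e+01] 0.08572498855079248 [0.50869451 0.38559444 0.37055879]
```

View pics/w4.png

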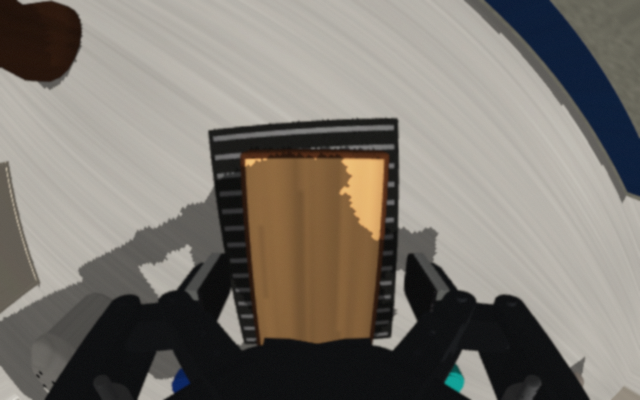

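The oblong lid (244-388 wide at the top edge) lies between the open fingers at (215,275) and (425,275). I'll go down to about 5 mm and close.

Emit:
move_arm:
  targets:
    - [[0,0,0.006],[0,0,0],-1]
    - [[0,0,0.012],[0,0,0],-1]
    - [[0,0,0.018],[0,0,0],-1]
    - [[0,0,0.018],[0,0,0],-0.1]
    - [[0,0,0.018],[0,0,0],-0.1]
  grip_force: 50

```text
t: 32.9
tool_pos: [0.6348, -0.242, 0.0045]
ee_rot: [-179.9, 0.0, 36.6]
contact_force: [1.9, -0.1, -0.7]
finger_gap: 0.0667
gripper_force: 58.5
```

Emit:
move_arm:
  targets:
    - [[0,0,0],[0,0,0],-0.1]
    - [[0,0,0],[0,0,0],-0.1]
    - [[0,0,0],[0,0,0],-0.1]
    - [[0,0,0],[0,0,0],-0.1]
    - [[0,0,0],[0,0,0],-0.1]

```text
t: 33.32
tool_pos: [0.635, -0.2422, 0.0047]
ee_rot: [-180.0, 0.0, 36.6]
contact_force: [0.2, 0.0, -1.3]
finger_gap: 0.0665
gripper_force: 58.5
```

Run:
```python
from h import *
z=[]
for i in range(5): robot.camera('wrist');s=robot.get_state(); z.append(s['tool_pos'])
m=np.mean(z[1:],0)*1000;print(m,s['ee_rot'],s['finger_gap'],s['contact_force'],s['gripper_force'])
plan([(635.5,-242.5,25,36.5,-.1,1),(635.5,-242.5,220,36.5,-.1,2),(474.7,-18.3,220,39.2,-.1,2)],[635.5,-242.5,5.5,36.5])
```

```text
[ 635.07969957 -242.18212556    4.74788582] [-1.79999921e+02  1.88257774e-03  3.65694268e+01] 0.06641062089695626 [-0.31667804 -1.15465389 -0.77471996] 58.46694052219391
[[[0.0000,0.0000,-0.0052],[0,0,-0.000],-0.1],[[0.0000,0.0000,-0.0104],[0,0,-0.000],-0.1],[[0.0000,0.0000,-0.0156],[0,0,-0.000],-0.1],[[0.0000,0.0000,-0.0208],[0,0,-0.000],-0.1],[[0.0000,0.0000,-0.0260],[0,0,-0.000],-0.1]]
[[[0.0000,0.0000,-0.0260],[0,0,-0.000],-0.1],[[0.0000,0.0000,-0.0520],[0,0,-0.000],-0.1],[[0.0000,0.0000,-0.0780],[0,0,-0.000],-0.1],[[0.0000,0.0000,-0.1040],[0,0,-0.000],-0.1],[[0.0000,0.0000,-0.1300],[0,0,-0.000],-0.1]]
[[[0.0000,0.0000,-0.0260],[0,0,-0.000],-0.1],[[0.0000,0.0000,-0.0520],[0,0,-0.000],-0.1],[[0.0000,0.0000,-0.0780],[0,0,-0.000],-0.1],[[0.0000,0.0000,-0.1040],[0,0,-0.000],-0.1],[[0.0000,0.0000,-0.1300],[0,0,-0.000],-0.1]]
[[[0.0005,-0.0368,-0.0000],[0,0,-0.003],-0.1],[[0.0011,-0.0736,-0.0000],[0,0,-0.006],-0.1],[[0.0016,-0.1103,-0.0000],[0,0,-0.009],-0.1],[[0.0022,-0.1471,-0.0000],[0,0,-0.012],-0.1],[[0.0027,-0.1839,-0.0000],[0,0,-0.015],-0.1]]
[[[0.0014,-0.0368,-0.0000],[0,0,-0.003],-0.1],[[0.0028,-0.0735,-0.0000],[0,0,-0.006],-0.1],[[0.0042,-0.1103,-0.0000],[0,0,-0.009],-0.1],[[0.0057,-0.1470,-0.0000],[0,0,-0.012],-0.1],[[0.0071,-0.1838,-0.0000],[0,0,-0.015],-0.1]]
```

Run:
```python
from h import *
plan([(397,-81.5,220,39.2,-.1,2)],[635.1,-242.2,220,36.57])
```

```text
[[[-0.0127,-0.0361,-0.0000],[0,0,-0.003],-0.1],[[-0.0255,-0.0722,-0.0000],[0,0,-0.006],-0.1],[[-0.0382,-0.1084,-0.0000],[0,0,-0.009],-0.1],[[-0.0509,-0.1445,-0.0000],[0,0,-0.012],-0.1],[[-0.0637,-0.1806,-0.0000],[0,0,-0.015],-0.1]]
[[[-0.0119,-0.0364,-0.0000],[0,0,-0.003],-0.1],[[-0.0238,-0.0728,-0.0000],[0,0,-0.006],-0.1],[[-0.0357,-0.1092,-0.0000],[0,0,-0.009],-0.1],[[-0.0476,-0.1456,-0.0000],[0,0,-0.012],-0.1],[[-0.0595,-0.1820,-0.0000],[0,0,-0.015],-0.1]]
```

Emit:
move_arm:
  targets:
    - [[0,0,-0.005],[0,0,0],-0.1]
    - [[0,0,-0.01],[0,0,0],-0.1]
    - [[0,0,-0.015],[0,0,0],-0.1]
    - [[0,0,-0.02],[0,0,0],-0.1]
    - [[0,0,-0.026],[0,0,0],-0.1]

```text
t: 33.98
tool_pos: [0.6352, -0.2423, 0.0249]
ee_rot: [180.0, -0.0, 36.6]
contact_force: [-0.0, -0.4, -1.0]
finger_gap: 0.0666
gripper_force: 58.5
```

Emit:
move_arm:
  targets:
    - [[0,0,-0.026],[0,0,0],-0.1]
    - [[0,0,-0.052],[0,0,0],-0.1]
    - [[0,0,-0.078],[0,0,0],-0.1]
    - [[0,0,-0.104],[0,0,0],-0.1]
    - [[0,0,-0.13],[0,0,0],-0.1]

```text
t: 34.4
tool_pos: [0.6351, -0.2422, 0.1233]
ee_rot: [180.0, -0.0, 36.6]
contact_force: [0.0, -0.1, -2.1]
finger_gap: 0.0666
gripper_force: 58.4
```

Emit:
move_arm:
  targets:
    - [[0,0,-0.026],[0,0,0],-0.1]
    - [[0,0,-0.052],[0,0,0],-0.1]
    - [[0,0,-0.078],[0,0,0],-0.1]
    - [[0,0,-0.104],[0,0,0],-0.1]
    - [[0,0,-0.13],[0,0,0],-0.1]

```text
t: 34.82
tool_pos: [0.635, -0.2421, 0.2208]
ee_rot: [180.0, -0.0, 36.6]
contact_force: [0.1, -0.0, -0.9]
finger_gap: 0.0664
gripper_force: 58.4
```

Emit:
move_arm:
  targets:
    - [[-0.013,-0.036,0],[0,0,-0.003],-0.1]
    - [[-0.025,-0.072,0],[0,0,-0.006],-0.1]
    - [[-0.038,-0.108,0],[0,0,-0.009],-0.1]
    - [[-0.051,-0.144,0],[0,0,-0.012],-0.1]
    - [[-0.064,-0.181,0],[0,0,-0.015],-0.1]

```text
t: 35.23
tool_pos: [0.5145, -0.1611, 0.2196]
ee_rot: [180.0, -0.0, 37.9]
contact_force: [0.1, -0.0, -0.2]
finger_gap: 0.0664
gripper_force: 58.5
```

Emit:
move_arm:
  targets:
    - [[-0.012,-0.036,0],[0,0,-0.003],-0.1]
    - [[-0.024,-0.073,0],[0,0,-0.006],-0.1]
    - [[-0.036,-0.109,0],[0,0,-0.009],-0.1]
    - [[-0.048,-0.146,0],[0,0,-0.012],-0.1]
    - [[-0.06,-0.182,0],[0,0,-0.015],-0.1]

```text
t: 35.65
tool_pos: [0.3951, -0.0809, 0.2195]
ee_rot: [180.0, -0.0, 39.3]
contact_force: [-0.9, -0.6, -1.3]
finger_gap: 0.0665
gripper_force: 58.5
```

Run:
```python
from h import *
z=[]
for i in range(5): robot.camera('wrist');s=robot.get_state(); z.append(s['tool_pos'])
m=np.mean(z[1:],0)*1000;print(m,s['ee_rot'],s['finger_gap'])
P,p=cloud('wrist'); cv2.imwrite('pics/w5.png',p[:,:,::-1])
k=woodtop(P,p,m[2]/1000+.0215); rep(k,'lid'); q=rim(P,(.476,-.0185),.075,.064,.076); rep(q,'can')
a=np.radians(s['ee_rot'][2]); ex=np.array([np.cos(a),np.sin(a)]); ey=np.array([np.sin(a),-np.cos(a)])
print('tool',m[:2]@ex,m[:2]@ey)
for n,k in (('lid',k),('can',q)): print(n,[(np.percentile(k[:,:2]@e,[.3,99.7])*1000).round(1) for e in (ex,ey)])
```

```text
[395.66869665 -81.14244935 219.64761384] [ 1.79888817e+02 -3.88770426e-02  3.92653985e+01] 0.06647409911883824
lid 26221 circ [ 0.4077 -0.0751] 62.7 rect [404.3 -77. ] [94.4 66.9] 38.4 enc [404.8 -77.2] 113.7 z 241.4
can 1410 circ [ 0.4758 -0.0185] 94.7 rect [475.6 -18.4] [108.   64.5] 39.3 enc [475.8 -18.3] 123.4 z 68.6
tool 254.97949096967528 313.2463467910228
lid [array([219.9, 310.8]), array([284.3, 348.6])]
can [array([303.4, 410.3]), array([283.3, 347.4])]
```

View pics/w5.png

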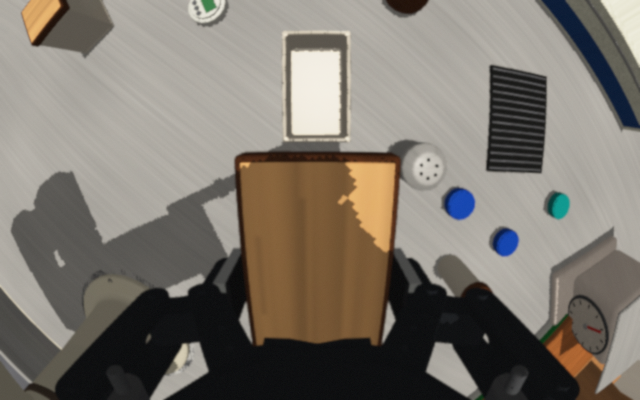

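The view shows the oblong lid held at (318,250) and its canister's mouth fully visible at (316,87), yaws equal. It needs about +100 mm in tool x and -1 mm in y.

Emit:
move_arm:
  targets:
    - [[0.027,0,0],[0,0,0],-0.1]
    - [[0.054,0,0],[0,0,0],-0.1]
    - [[0.08,-0.001,0],[0,0,0],-0.1]
    - [[0.107,-0.001,0],[0,0,0],-0.1]
    - [[0.134,-0.0015,0],[0,0,0],-0.1]

```text
t: 36.37
tool_pos: [0.4751, -0.0172, 0.2192]
ee_rot: [180.0, 0.0, 39.2]
contact_force: [0.6, -1.0, -1.0]
finger_gap: 0.0667
gripper_force: 58.5
```

Emit:
move_arm:
  targets:
    - [[0,0,0.02],[0,0,0],-0.1]
    - [[0,0,0.04],[0,0,0],-0.1]
    - [[0,0,0.06],[0,0,0],-0.1]
    - [[0,0,0.08],[0,0,0],-0.1]
    - [[0,0,0.1],[0,0,0],-0.1]

```text
t: 36.78
tool_pos: [0.4744, -0.0177, 0.1434]
ee_rot: [-180.0, 0.0, 39.2]
contact_force: [0.3, 0.0, -1.0]
finger_gap: 0.0669
gripper_force: 58.5
```

Run:
```python
from h import *
z=[]
for i in range(5): robot.camera('wrist');s=robot.get_state(); z.append(s['tool_pos'])
m=np.mean(z[1:],0)*1000;print(m,s['ee_rot'],s['finger_gap'])
P,p=cloud('wrist')
k=woodtop(P,p,m[2]/1000+.0215); rep(k,'lid'); q=rim(P,(.476,-.0185),.075,.064,.076); rep(q,'can')
a=np.radians(39.27); ex=np.array([np.cos(a),np.sin(a)]); ey=np.array([np.sin(a),-np.cos(a)])
print('tool',m[:2]@ex,m[:2]@ey)
for n,k in (('lid',k),('can',q)):
  if len(k)>8: print(n,[(np.percentile(k[:,:2]@e,[.3,99.7])*1000).round(1) for e in (ex,ey)])
```

```text
[473.44390051 -17.45603347 143.59993762] [ 1.79943142e+02 -3.65920219e-02  3.92496418e+01] 0.06657228635056309
lid 26284 circ [ 0.4853 -0.0108] 62.8 rect [481.8 -13.8] [95.6 65.7] 39.3 enc [481.8 -13.2] 114.0 z 166.5
can 566 circ [ 0.4791 -0.0157] 103.7 rect [514.5  13.6] [ 8.5 64.2] 39.5 enc [514.2  13.4] 64.3 z 68.6
tool 355.4776454326976 313.19240672161766
lid [array([320.7, 411.5]), array([283.6, 347.7])]
can [array([403. , 411.2]), array([283.2, 347.2])]
```

Emit:
move_arm:
  targets:
    - [[0,0,0.02],[0,0,0],-0.1]
    - [[0,0,0.04],[0,0,0],-0.1]
    - [[0,0,0.06],[0,0,0],-0.1]
    - [[0,0,0.08],[0,0,0],-0.1]
    - [[0,0,0.085],[0,0,0],-0.1]

```text
t: 37.5
tool_pos: [0.4727, -0.0171, 0.0794]
ee_rot: [-179.9, 0.1, 39.3]
contact_force: [-0.5, 1.0, -1.1]
finger_gap: 0.0667
gripper_force: 58.5
```

Emit:
move_arm:
  targets:
    - [[0,0,0.005],[0,0,0],-0.1]
    - [[0,0,0.01],[0,0,0],-0.1]
    - [[0,0,0.015],[0,0,0],-0.1]
    - [[0,0,0.02],[0,0,0],-0.1]
    - [[0,0,0.02],[0,0,0],-0.1]

```text
t: 37.92
tool_pos: [0.4733, -0.0172, 0.0653]
ee_rot: [-180.0, 0.0, 39.3]
contact_force: [-0.9, 0.4, -1.1]
finger_gap: 0.0665
gripper_force: 58.5
```

Run:
```python
from h import *
z=[]
for i in range(4): robot.camera('wrist');s=robot.get_state(); z.append(s['tool_pos'])
print(np.mean(z,0)*1000,s['ee_rot'],s['finger_gap'],s['contact_force'])
```

```text
[473.55690677 -17.29449741  65.74711073] [ 1.79968160e+02 -2.05782105e-02  3.92708450e+01] 0.066548754552679 [-0.07667017  0.23063979 -0.66135861]
```

About 3 mm above home with no contact. I'll go down 2.3 mm more, release, and rise.

Emit:
move_arm:
  targets:
    - [[0,0,0.002],[0,0,0],-0.1]
    - [[0,0,0.003],[0,0,0],-0.1]
    - [[0,0,0.003],[0,0,0],-0.1]
    - [[0,0,0.003],[0,0,0],-0.9]
    - [[0,0,0.003],[0,0,0],-0.9]

```text
t: 38.53
tool_pos: [0.4736, -0.0173, 0.0635]
ee_rot: [180.0, -0.0, 39.3]
contact_force: [-0.8, -0.7, -0.4]
finger_gap: 0.081
gripper_force: 0.0
```

Emit:
move_arm:
  targets:
    - [[0,0,0],[0,0,0],-0.9]
    - [[0,0,0],[0,0,0],-0.9]
    - [[0,0,-0.01],[0,0,0],-0.9]
    - [[0,0,-0.04],[0,0,0],-0.9]
    - [[0,0,-0.08],[0,0,0],-0.9]

```text
t: 38.95
tool_pos: [0.4714, -0.0167, 0.1223]
ee_rot: [-179.7, 0.2, 39.3]
contact_force: [1.5, 0.2, -0.2]
finger_gap: 0.0811
gripper_force: 0.0
```

Emit:
move_arm:
  targets:
    - [[0,0,-0.04],[0,0,0],-1]
    - [[0,0,-0.08],[0,0,0],-1]
    - [[0,0,-0.12],[0,0,0],-1]
    - [[0,0,-0.16],[0,0,0],-1]
    - [[0,0,-0.2],[0,0,0],-1]

```text
t: 39.37
tool_pos: [0.4731, -0.0172, 0.2756]
ee_rot: [180.0, -0.0, 39.3]
contact_force: [0.7, -0.3, -0.0]
finger_gap: 0.0855
gripper_force: 0.0
```

Emit:
move_arm:
  targets:
    - [[-0.04,0,0],[0,0,0],-1]
    - [[-0.08,0,0],[0,0,0],-1]
    - [[-0.12,0,0],[0,0,0],-1]
    - [[-0.16,0,0],[0,0,0],-1]
    - [[-0.18,0,0],[0,0,0],-1]

```text
t: 39.78
tool_pos: [0.3671, -0.1039, 0.2739]
ee_rot: [179.9, 0.0, 39.2]
contact_force: [-0.1, -0.6, 0.7]
finger_gap: 0.0856
gripper_force: 0.0
```

Run:
```python
from h import *
for i in range(3): robot.camera('wrist')
s=robot.get_state(); print(s['t'],s['tool_pos'],s['contact_force'],s['gripper_force'])
for n in('wrist','top','scene'):
    P,p=cloud(n); cv2.imwrite(f'pics/e_{n}.png',p[:,:,::-1]); print(n)
    for k,c,r,a,b in (('ob',(.4745,-.0185),.08,.08,.1),('sq',(.3745,.306),.06,.1,.12),('ro',(.646,.262),.05,.11,.13),('sm',(.4185,-.302),.05,.09,.11),('shaker',(.4825,-.151),.05,.06,.09),('mill',(.638,-.021),.05,.06,.16)):
        q=rim(P,c,r,a,b); rep(q,k)
        if len(q)>50: A=np.c_[q[:,:2],np.ones(len(q))]; print('   tilt',(np.linalg.lstsq(A,q[:,2],rcond=None)[0][:2]*57.3).round(1))
```

```text
39.9333 [ 0.36877542 -0.10308599  0.27395121] [ 1.0710115   0.6244002  -0.05127349] 0.0
wrist
ob 6295 circ [ 0.473  -0.0185] 74.8 rect [474.  -17.6] [112.3  68.8] 39.0 enc [473.9 -17.7] 128.5 z 83.4
   tilt [0. 0.]
sq 550 circ [0.362  0.2982] 39.0 rect [351.5 296.3] [35.7 71.6] 22.8 enc [367.8 303.2] 71.6 z 108.0
   tilt [1.4 4.1]
ro few 0
sm 691 circ [ 0.421  -0.2992] 28.9 rect [ 420.8 -300.4] [39.2 39.3] 1.8 enc [ 420.3 -301.2] 41.6 z 98.1
   tilt [-0.1 -4.5]
shaker 1355 circ [ 0.4836 -0.1485] 33.8 rect [ 484.  -149.5] [47.8 48.3] 15.5 enc [ 484.4 -149.9] 49.4 z 77.4
   tilt [ 4.  -6.1]
mill few 0
top
ob 975 circ [ 0.4771 -0.0049] 62.2 rect [476.2 -11.4] [95.9 67.8] 38.8 enc [476.4 -10.2] 110.7 z 83.7
   tilt [ 0.1 -0.1]
sq 880 circ [0.3708 0.3064] 53.0 rect [371.  307.3] [64.3 64.1] 71.0 enc [371.5 307.5] 88.0 z 108.7
   tilt [0.2 1. ]
ro 423 circ [0.6424 0.2619] 38.7 rect [642.2 262.3] [51. 53.] 14.3 enc [644.2 262.1] 56.0 z 118.0
   tilt [1.3 0.8]
sm few 0
shaker few 0
mill 446 circ [ 0.6337 -0.0187] 35.3 rect [636.3 -18.3] [48.8 48.5] 44.6 enc [636.9 -18.5] 51.0 z 127.6
   tilt [42.8  2.1]
scene
ob 1357 circ [ 0.4739 -0.0201] 75.6 rect [472.9 -18.7] [111.6  70.5] 39.4 enc [474.1 -19.8] 126.6 z 83.8
   tilt [-0.2  0.3]
sq 469 circ [0.3756 0.3023] 55.0 rect [374.1 305. ] [65.8 65.6] 71.7 enc [374.8 303.9] 87.9 z 108.2
   tilt [-1.1  2.1]
ro 350 circ [0.6469 0.2583] 39.6 rect [646.9 259.3] [52.4 52.2] 35.7 enc [646.8 260.8] 55.4 z 118.0
   tilt [-0.6  3.4]
sm 401 circ [ 0.4214 -0.303 ] 28.9 rect [ 420.7 -302.8] [38.9 38.9] 27.8 enc [ 420.4 -302.4] 40.4 z 98.9
   tilt [-3.5  0.9]
shaker 447 circ [ 0.4856 -0.1537] 34.1 rect [ 484.4 -152.6] [46.3 48.2] 31.8 enc [ 484.  -152.3] 49.3 z 77.1
   tilt [-7.2  8.1]
mill 709 circ [ 0.6415 -0.0261] 33.8 rect [640.9 -24.8] [43.  49.6] 89.8 enc [640.8 -21.2] 50.4 z 122.3
   tilt [-12.6  66.2]
```

View pics/e_scene.png

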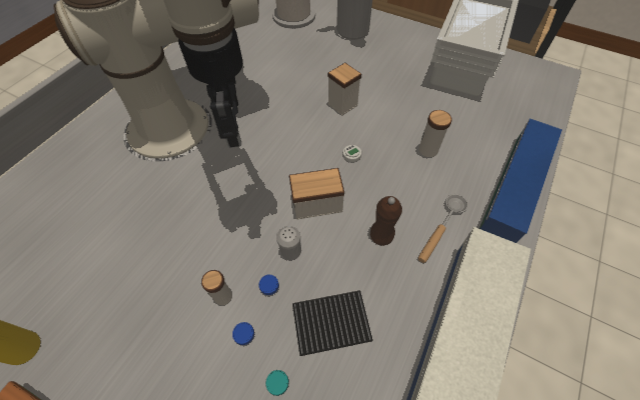

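All four lids are on: small (213,280), round (439,119), square (345,73) and oblong (316,184). Heights match home, and the shaker and mill have not moved. Handing in.

```bash
python3 -c "
from plant import robot
print(robot.close_job())"
```

```text
the job is handed in; nothing more can be done
None
```

The job is handed in after about 40 s of robot time. All four lids sit on their own canisters, measured within 1 mm of home height, and the canisters, shaker and mill measured unmoved within camera accuracy.

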